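# Lay the spent gas cylinder on the draining board, chocked

### The arm

A 6-joint arm with a two-finger parallel gripper is mounted at the origin on the work surface. World frame = base frame: x ahead of the robot, y to its left, z up, the work surface at z = 0. Lengths are in m, angles in rad, forces in N, time in s.
With the tool pointing down it reaches from about 0.325 to 0.85 m from the base axis. Payload 4.4 kg.
Tool frame: the origin (TCP) lies at the centre of the arm's flange, where the gripper is bolted on; the fingertips stand 199 mm ahead of it and the grasp point (between the pads) lies 180 mm ahead of it; z points along the fingers, x is the direction in which the jaws open and shut, and the axes are right-handed (so a half turn about z gives the same grasp; the last joint's range is limited). The gripper opens to 94 mm and grips with 3 to 60 N. Pads are 16 mm wide; open, the fingers measure 119 mm over their backs; the gripper's body (75 mm by 177 mm) begins 78 mm behind the grasp point.
Start: joints at [1.002, 0.207, 1.542, -0, 1.393, -0.15], TCP at [0.233, 0.526, 0.405] pointing down, gripper open.
Joint ranges: [-2.73, 2.73], [-0.86, 2.22], [0.23, 2.46], [-1.11, 4.25], [0.08, 2.63], [-2.82, 2.82]. Speed limits (rad/s): [2.79, 2.79, 3.14, 3.14, 3.14, 3.14].

### API

Orientations are given as a rotation vector (axis times angle).
In Python, from cell import robot, eyes, workorder gives the robot as it stands.
- The arm moves only by the tool apply_moves, never from a script. Its argument "targets" is text: rows parted by semicolons, each of 7 numbers parted by spaces: the shift along the tool's x, y, z as a fraction of full scale, then the turn, a rotation vector about the tool's x, y, z as a fraction of full scale, then the opening, from 0 (shut) to 1 (fully open). In form: dx dy dz wx wy wz jaw; .... A call has 1 to 8 rows; each row shifts and turns the pose as measured when the row begins, along the tool's axes as they then stand; what a row does not reach is not made up. Full scale, the value 1, is 40 mm for a shift and 6 degrees for a turn. A row lasts 1/12 s, in which the tool goes at most 41.7 mm and 7.16 degrees, less where a joint would pass 70% of its speed; a pose out of reach is approached as far as the arm can. A call with a number of a shift or a turn outside -1 to 1 is refused whole. A call with a gripper value outside its range is refused whole. The fingers move at their own pace and stop on an object; "squeeze" is the grip in N (left out, the last holds). Time passes only in rows, so rows that do not move let the fingers close. It gives the time, the measured TCP pose, the force and the opening at its end, in the units of the state.
- robot.get_state(): the state, without advancing time (a new reading comes with each control period).
- eyes.grab_frame(name): name is "side" or "top"; returns a dict with "pixels" (400x640x3 uint8, red, green, blue), "depth" (400x640 float32, m along the optical axis (not along the pixel's ray), 0 where there is no reading), "mtx" (3x3 intrinsics, pixels), "R" (3x3) and "t" (3): a world point X has camera coordinates R X + t. Camera axes: x right, y down, z forward; pixel columns grow to the right and rows downward; lengths in m; the calibration is good to about 2 mm. A picture is of the moment at which its call begins.
- workorder.finish_job(): hands the job in, once; it reports no verdict.
The state is a dict: "time": time; "qpos": joint angles; "qd": joint speeds; "joint_torque": joint torques, N m; "position": TCP position; "tcp_rot": TCP orientation; "wrist_force": force on the tool from outside, world axes, zero at the start; "torque": the same for the moment, N m; "gripper_width": finger opening in m.
Only numpy, scipy, OpenCV 4.12 (cv2) and the standard library are available. Lean on these libraries where they do the work, as an engineer would, in place of code of your own. Each camera call takes 0.05 s, during which the arm holds its last target.

### The job

The spent gas cylinder under the sparkling-water machine is wet and has to drip dry on the sloping draining board without rolling down into the trough. First stand the two rubber chocks on the deck, side by side and a hand's width apart, thin edges uphill; then draw the cylinder forward by its neck until its middle is well clear of the machine, let it rest on its rails, and take it again round the middle of the barrel. Lay it across the slope against the uphill side of both chocks, one towards each end of the barrel, and let go only when it lies there: it must never drop or roll loose, and the glass, mug and canister stay where they are.

Things in the scene. Friction and masses are not known exactly. Their poses are not given: they have to be found in the camera images.
- drainer: Stainless draining board, fixed, 304 mm deep (x), 346 mm wide (y). Origin on the counter (z = 0), axes level: +x uphill, y across the fall. Flat deck from x = -100 to +140 mm, |y| < 169 mm, falling 4 degrees to -x: surface height 24 mm + 0.07 x (24 mm at x = 0). At x = -160 to -100 a trough, floor 4 mm, rim 22 mm high. Side rims rise 4 mm over the deck. A round thing laid across the fall rolls down.
- deck_high (a point): Point on the deck surface near the middle of its high (uphill) edge: x = +130 mm, y = 0 of the draining board.
- machine: White sparkling-water machine, fixed, 160 mm deep (x), 236 mm wide (y), 170 mm high, chrome tap on top to 260 mm. Origin on the counter under its centre; -x points out of its front, whose face is at x = -80 mm. Beneath it a bay 92 mm high, open at the front, in which the gas cylinder lies on two rails.
- rail_end (a point): Midway between the outer ends of the two steel rails (8 mm rods, y = +-18 mm of the machine, tops 14 mm above the counter) that run along the machine's x out of its front, to x = -265 mm. The point is 10 mm above the counter. The cylinder slides along the rails (a few N) and cannot roll off them sideways; on them its axis is 39 mm above the counter, at y = 0.
- cyl_mid (a point): Gas cylinder, loose: middle of its green barrel, on the axis. x is the axis, neck towards -x (y, z turn as it rolls). Barrel 60 mm diameter, straight for 75 mm each way, then domes of 25 mm (white, neck end) and 23 mm: it cannot stand. 0.44 to 0.69 kg, centre of mass within 10 mm. Starts at x = -43 to -67 mm of the machine, under its roof; clear for a grasp from above beyond x = -150 mm.
- cyl_neck (a point): Middle of the cylinder's brass neck, on its axis, 118 mm from the barrel's middle. Neck 26 mm diameter, from 98 to 138 mm from the barrel's middle, then a steel tip to 146 mm. At the start it is 80 to 105 mm out in front of the machine's face, 39 mm above the counter.
- chock_a_grip (a point): Yellow rubber chock with black ribs on its ramp, loose on the counter, 66 mm long (x), 42 wide (y), 36 high, 0.11 kg. Point: middle of its thick heel block, 18 mm above its underside; +x to its thin edge. From here the back is at x = -14 mm, the flat top ends at +14, a ramp falls to the 3 mm thin edge at +52. A 60 mm cylinder on the same floor touches the ramp with its axis at x = 67 mm.
- chock_b_grip (a point): The second chock, exactly like the first: middle of its thick heel block, same axes and sizes.
- tumbler_mid (a point): Bystander: clear glass tumbler, loose, 72 mm diameter, 88 mm high; the point is on its axis, 44 mm up. To be left alone.
- cup_mid (a point): Bystander: white mug, loose, 80 mm diameter with a handle, 68 mm high; the point is on its axis, 34 mm up. To be left alone.
- canister_mid (a point): Bystander: cream canister with lid, loose, 94 mm diameter, 135 mm high with its knob; the point is on its axis, 60 mm up. To be left alone.
Things that resemble listed ones, but are neither listed nor needed, are in the scene too. Of the things that look like the part that bears cyl_mid, the larger one is meant. Leave any pink look-alike of the part that bears chock_b_grip alone.

How it is judged:
On the way, in this order (a step that is already met when the one before it is completed fails the run):
1. Both chocks stand on the deck of the draining board, let go, thin edges uphill, side by side with 75 to 165 mm between their middles, level with each other across the slope within 20 mm (x of chock_a_grip in the frame of drainer between -0.088 and 0.05 m and y of chock_a_grip in the frame of drainer between -0.15 and 0.15 m and angle between each of chock_a_grip, chock_b_grip's own z axis and vertical below 0.15 rad and contact force between each of chock_a, chock_b and drainer above 0.2 N and angle between the x axis of each of chock_a_grip, chock_b_grip and the x axis of drainer, either way round below 0.25 rad and x of deck_high in the frame of chock_a_grip above 0.03 m and contact force between each of chock_a, chock_b and the fingers below 0.05 N and x of chock_b_grip in the frame of drainer between -0.088 and 0.05 m and y of chock_b_grip in the frame of drainer between -0.15 and 0.15 m and x of deck_high in the frame of chock_b_grip above 0.03 m and distance between chock_a_grip and chock_b_grip between 0.075 and 0.165 m and (x of chock_a_grip in the frame of chock_b_grip between -0.02 and 0.02 m or x of chock_b_grip in the frame of chock_a_grip between -0.02 and 0.02 m)), for 0.2 s.
2. The cylinder has been drawn out along its rails, its middle at least 60 mm in front of the machine's face, and rests there untouched (all of step 1 and x of cyl_mid in the frame of machine between -0.25 and -0.14 m and z of cyl_mid in the frame of machine between 0.032 and 0.045 m and y of cyl_mid in the frame of machine between -0.01 and 0.01 m and contact force between cylinder and the fingers below 0.05 N and linear speed of cylinder below 0.03 m/s), for 0.2 s.
3. Still held, the cylinder is lowered on to the deck close against the uphill side of both chocks (all of step 1 and contact force between cylinder and the fingers above 1 N and (contact force between cylinder and drainer above 0.2 N or contact force between cylinder and chock_a above 0.2 N or contact force between cylinder and chock_b above 0.2 N) and x of cyl_mid in the frame of chock_a_grip between 0.045 and 0.085 m and x of cyl_mid in the frame of chock_b_grip between 0.045 and 0.085 m and ((x of chock_a_grip in the frame of cyl_mid between 0.025 and 0.085 m and x of chock_b_grip in the frame of cyl_mid between -0.085 and -0.025 m) or (x of chock_b_grip in the frame of cyl_mid between 0.025 and 0.085 m and x of chock_a_grip in the frame of cyl_mid between -0.085 and -0.025 m))), for 0.1 s.
At the end, for the whole second after the job is handed in: Chocks stand let go on the deck, thin edges uphill (0.25 rad), middles 75 to 165 mm apart, level within 20 mm; the cylinder lies on the deck across the slope (0.2 rad), against both (touching one, the other within 10 mm), each 25 to 85 mm from the barrel's middle; at rest, released (all of step 1 and ((x of chock_a_grip in the frame of cyl_mid between 0.025 and 0.085 m and x of chock_b_grip in the frame of cyl_mid between -0.085 and -0.025 m) or (x of chock_b_grip in the frame of cyl_mid between 0.025 and 0.085 m and x of chock_a_grip in the frame of cyl_mid between -0.085 and -0.025 m)) and (contact force between cylinder and chock_a above 0.03 N or contact force between cylinder and chock_b above 0.03 N) and (contact force between cylinder and chock_a above 0.03 N or x of cyl_mid in the frame of chock_a_grip between 0.055 and 0.077 m) and (contact force between cylinder and chock_b above 0.03 N or x of cyl_mid in the frame of chock_b_grip between 0.055 and 0.077 m) and contact force between cylinder and drainer above 0.5 N and contact force between cylinder and the fingers below 0.05 N and linear speed of cylinder below 0.02 m/s and angular speed of cylinder below 0.3 rad/s and angle between the x axis of cyl_mid and the y axis of drainer, either way round below 0.2 rad).
It fails at once if The cylinder falls or rolls loose: it moves faster than 0.15 m/s with no finger on it (linear speed of cylinder above 0.15 m/s and contact force between cylinder and the fingers below 0.05 N).
It fails at once if The clear glass tumbler is moved more than 25 mm or tipped (distance of tumbler_mid from where it was at the start of the episode above 0.025 m or angle between tumbler_mid's own z axis and vertical above 0.3 rad).
It fails at once if The white mug is moved more than 25 mm or tipped (distance of cup_mid from where it was at the start of the episode above 0.025 m or angle between cup_mid's own z axis and vertical above 0.3 rad).
It fails at once if The cream canister with lid is moved more than 25 mm or tipped (distance of canister_mid from where it was at the start of the episode above 0.025 m or angle between canister_mid's own z axis and vertical above 0.3 rad).
It also fails if it takes over 72 s, if anything falls off the work surface, if the arm or the gripper's body presses on something with over 40 N, if the wrist force passes 120 N, or if a joint passes its speed limit or range.

## Working session

There is one attempt and no reset: what is moved stays moved. The work goes in short steps, Python scripts to look and compute and a tool call to move; the robot and the scene stay as the last step left them, time stands still between calls to the robot, and variables do not carry over. Pictures are saved under pics/ and viewed, and the job is handed in when it is done.

Besides the shell and the picture viewer there is one more tool, called after "Emit:" as name(argument=value, ...) on one line, values as JSON. apply_moves: Moves the arm, as the interface text tells. Its arguments: {"type":"object","properties":{"targets":{"type":"string"},"squeeze":{"type":"number"}},"required":["targets"]}

```bash
ls; mkdir -p pics; python3 - <<'E'
from cell import robot, eyes, workorder
import cv2, numpy as np
s=robot.get_state(); print({k:np.round(v,3) for k,v in s.items()})
for n in ["side","top"]:
    f=eyes.grab_frame(n); cv2.imwrite(f"pics/{n}0.png",f["pixels"][:,:,::-1]); np.savez(f"{n}0.npz",**f)
    print(n,f["mtx"],f["R"],f["t"], -f["R"].T@f["t"])
E
```

```text
pics
{'time': np.float64(0.0), 'qpos': array([ 1.003,  0.207,  1.543, -0.   ,  1.394, -0.151]), 'qd': array([ 0.   ,  0.001, -0.002,  0.   , -0.001, -0.001]), 'joint_torque': array([-1.0000e-03, -3.7088e+01, -2.8141e+01,  7.0000e-02,  3.6000e-02,
       -0.0000e+00]), 'position': array([0.233, 0.525, 0.404]), 'tcp_rot': array([ 2.633,  1.712, -0.003]), 'wrist_force': array([ 0.173, -0.089, -0.13 ]), 'torque': array([ 0.026, -0.002,  0.026]), 'gripper_width': np.float64(0.094)}
side [[398.00712578   0.         316.655913  ]
 [  0.         398.00712578 203.7320593 ]
 [  0.           0.           1.        ]] [[ 0.87035839 -0.4922229   0.01388875]
 [-0.32322842 -0.59236239 -0.73799064]
 [ 0.37148306  0.63782711 -0.674668  ]] [-0.55332707  0.14502329  1.1405727 ] [ 0.10476507 -0.91394209  0.88421876]
top [[386.77528886   0.         317.46161097]
 [  0.         386.77528886 196.56719634]
 [  0.           0.           1.        ]] [[-0.01839952 -0.99978264 -0.00980419]
 [-0.99233054  0.01945945 -0.12207143]
 [ 0.12223568  0.00748294 -0.99247289]] [-0.15318581  0.55174617  1.17607903] [ 0.40093721 -0.17268972  1.23307713]
```

View pics/side0.png

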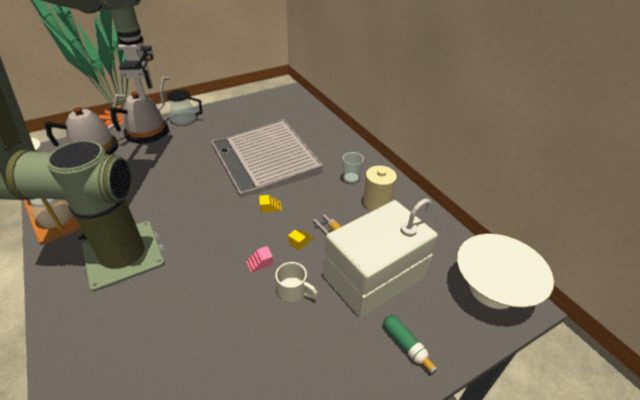

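View pics/top0.png

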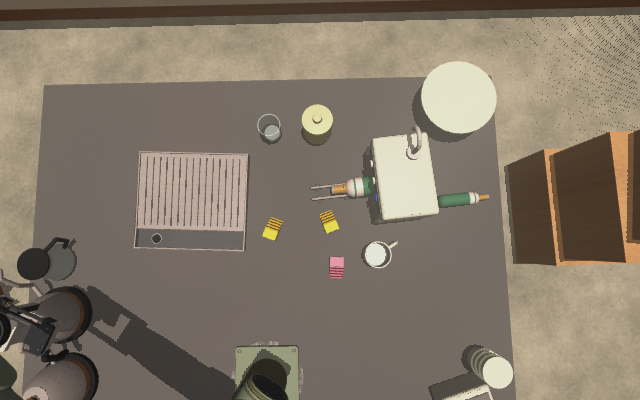

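```bash
cat > h.py <<'E'
import numpy as np, cv2
def cloud(f):
    d=f["depth"];v,u=np.mgrid[:d.shape[0],:d.shape[1]]
    K=f["mtx"];c=np.stack([(u-K[0,2])/K[0,0]*d,(v-K[1,2])/K[1,1]*d,d],-1)
    P=(c-f["t"])@f["R"]; P[d<=0]=np.nan; return P
def ray(f,u,v,z):
    K=f["mtx"];r=f["R"].T@np.array([(u-K[0,2])/K[0,0],(v-K[1,2])/K[1,1],1]);o=-f["R"].T@f["t"]
    return o+r*(z-o[2])/r[2]
def proj(f,X):
    c=np.asarray(X)@f["R"].T+f["t"];p=c@f["mtx"].T;return p[...,:2]/p[...,2:]
E
python3 - <<'E'
from h import *
f=dict(np.load("top0.npz")); g=dict(np.load("side0.npz"))
im=f["pixels"][:,:,::-1]
cv2.imwrite("pics/topc.png",cv2.resize(im[140:280,240:450],None,fx=3.8,fy=3.8,interpolation=cv2.INTER_CUBIC))
cv2.imwrite("pics/topd.png",cv2.resize(im[90:260,125:295],None,fx=3.5,fy=3.5,interpolation=cv2.INTER_CUBIC))
cv2.imwrite("pics/sidec.png",cv2.resize(g["pixels"][150:290,220:420,::-1],None,fx=4,fy=4,interpolation=cv2.INTER_CUBIC))
P=cloud(f);np.set_printoptions(precision=4,suppress=True)
# bare counter check
print("counter",P[280,150],P[120,100],P[330,400])
for r,c in [(190,190),(160,150),(160,240),(220,190),(238,190),(190,362),(180,400),(124,318),(255,376),(185,330)]: print(r,c,P[r,c])
E
```

```text
counter [ 0.2989  0.3683 -0.0015] [ 0.8232  0.5534 -0.0026] [ 0.1348 -0.4092  0.0017]
190 190 [0.578  0.2379 0.0289]
160 150 [0.677  0.3676 0.0297]
160 240 [0.6705 0.0798 0.0323]
220 190 [0.4837 0.2379 0.0228]
238 190 [0.428  0.2437 0.002 ]
190 362 [ 0.5629 -0.3004  0.0604]
180 400 [ 0.5739 -0.395   0.169 ]
124 318 [ 0.7552 -0.1699  0.1192]
255 376 [ 0.364  -0.3434  0.0066]
185 330 [ 0.5876 -0.2042  0.0129]
```

View pics/topc.png

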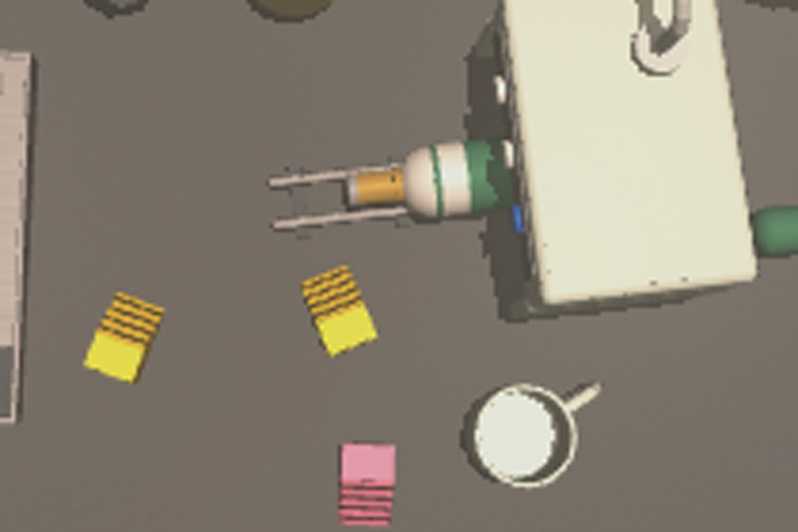

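View pics/topd.png

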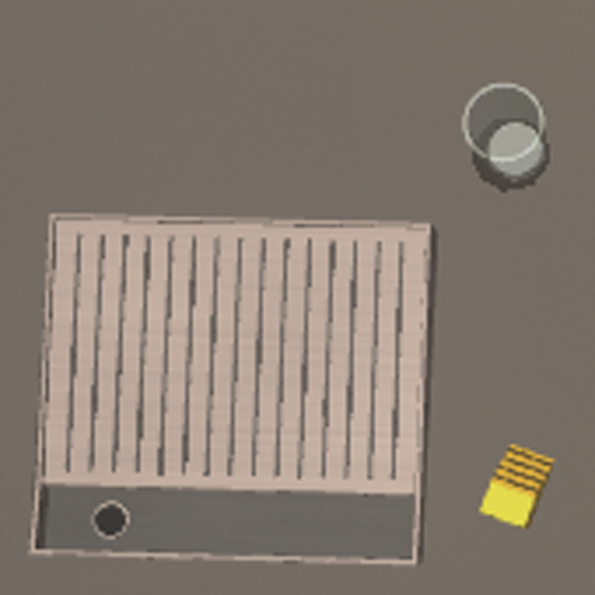

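View pics/sidec.png

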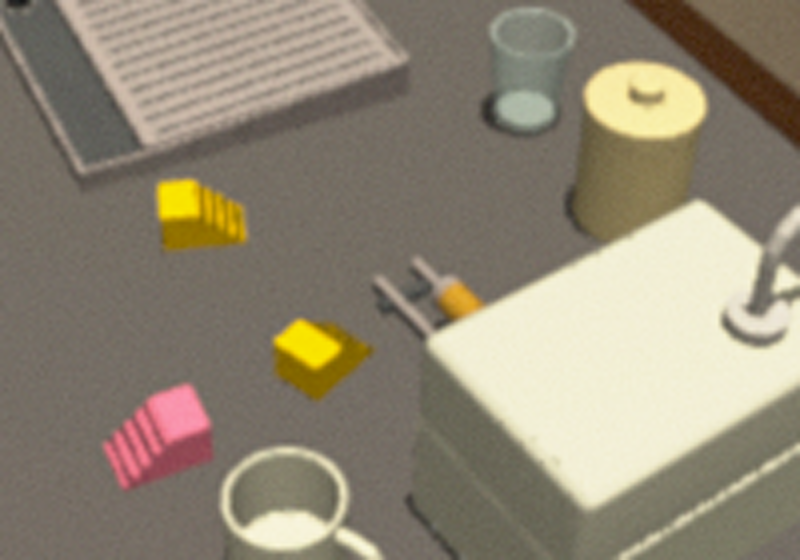

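```bash
cat > meas.py <<'E'
from h import *
np.set_printoptions(precision=4,suppress=True)
def run(f,g):
    # drainer by corners
    hi=[(139.6,151.1),(247.9,154.0)];lo=[(243.6,250.9),(134.1,247.4)]
    A=[ray(f,*p,0.037) for p in hi];B=[ray(f,*p,0.022) for p in lo]
    print("drainer corners",*[a[:2] for a in A+B])
    m1=(A[0]+A[1])/2;m2=(B[0]+B[1])/2;d=(m1-m2)[:2];print("len",np.linalg.norm(d),"w",np.linalg.norm(A[0]-A[1]),np.linalg.norm(B[0]-B[1]))
    e=A[0]-A[1]; e2=B[1]-B[0]; print("yaw",np.degrees(np.arctan2(d[1],d[0])),np.degrees(np.arctan2(-e[0],e[1])),np.degrees(np.arctan2(-e2[0],e2[1])))
    print("origin",m2[:2]+d*160/304)
    for n,F in (("top",f),("side",g)):
        P=cloud(F);hsv=cv2.cvtColor(F["pixels"],cv2.COLOR_RGB2HSV)
        m=((hsv[...,0]>15)&(hsv[...,0]<35)&(hsv[...,1]>150)&(hsv[...,2]>60)).astype(np.uint8)
        m=cv2.morphologyEx(m,cv2.MORPH_CLOSE,np.ones((5,5),np.uint8))
        k,l,st,c=cv2.connectedComponentsWithStats(m)
        for i in range(1,k):
            if st[i,4]<60: continue
            q=P[(l==i)];q=q[~np.isnan(q[:,0])]
            print(n,"yellow",st[i],"c",c[i],"zmax",np.percentile(q[:,2],[50,95]))
            top=q[q[:,2]>0.030]
            if len(top)>8:
                print("   top mean",top.mean(0),len(top))
            if n=="top":
                # rectangle of whole mask, ray cast: long axis
                cnt=max(cv2.findContours((l==i).astype(np.uint8),cv2.RETR_EXTERNAL,cv2.CHAIN_APPROX_NONE)[0],key=len)
                W=np.array([q for q in P[(l==i)] if not np.isnan(q[0])])
                r=cv2.minAreaRect(W[:,:2].astype(np.float32)*1000);print("   rect mm",r)
if __name__=="__main__": run(dict(np.load("top0.npz")),dict(np.load("side0.npz")))
E
python3 meas.py
```

```text
drainer corners [0.7048 0.3985] [0.6883 0.0539] [0.3845 0.069 ] [0.4016 0.4112]
len 0.30378813147482486 w 0.3449821302768728 0.3426193296032989
yaw -2.627233170727496 -2.7497158301219216 -2.853129228604938
origin [0.5528 0.2328]
top yellow [320 210  19  23 261] c [328.59   221.4406] zmax [0.0322 0.0385]
   top mean [ 0.4572 -0.2019  0.0355] 144
   rect mm ((472.069580078125, -196.38038635253906), (65.22461700439453, 40.34660339355469), 21.21353530883789)
top yellow [262 217  21  24 286] c [272.1049 228.479 ] zmax [0.0323 0.0387]
   top mean [ 0.4386 -0.0151  0.0357] 153
   rect mm ((453.4787292480469, -20.656112670898438), (42.11931228637695, 65.85942077636719), 69.21985626220703)
side yellow [259 195  23  18 305] c [268.9869 203.6492] zmax [0.0223 0.0378]
   top mean [ 0.4357 -0.0177  0.0353] 117
side yellow [ 43 199  27  37 166] c [ 55.5422 220.1446] zmax [0.0467 0.1251]
   top mean [-0.1424  0.1769  0.082 ] 95
side yellow [441 201  37  29 157] c [459.7898 213.6815] zmax [-0.693  -0.6618]
side yellow [ 67 218  14  11  64] c [ 73.5    222.4688] zmax [0.0129 0.018 ]
side yellow [288 230  25  20 314] c [298.6879 238.551 ] zmax [0.0281 0.0385]
   top mean [ 0.4534 -0.2042  0.0355] 142
side yellow [551 287  40  37 351] c [569.9829 308.2137] zmax [-0.7021 -0.6674]
side yellow [587 321  53  56 534] c [614.9326 345.7921] zmax [-0.6956 -0.6643]
side yellow [423 358  11  13  80] c [427.7625 363.85  ] zmax [0.0267 0.0299]
```

```bash
cat > cyl.py <<'E'
from h import *
np.set_printoptions(precision=4,suppress=True)
def run(f,box=(165,205,310,378)):
    r0,r1,c0,c1=box
    P=cloud(f)
    q=P[r0:r1,c0:c1]; hsv=cv2.cvtColor(f["pixels"],cv2.COLOR_RGB2HSV)[r0:r1,c0:c1]
    m=(hsv[...,0]>8)&(hsv[...,0]<25)&(hsv[...,1]>110)&(q[...,2]>0.03)&(q[...,2]<.08)
    v,u=np.nonzero(m); print("orange px",len(u),u.min()+c0,u.max()+c0,v.min()+r0,v.max()+r0)
    a,b=ray(f,u.min()+c0-.5,v.mean()+r0,.045),ray(f,u.max()+c0+.5,v.mean()+r0,.045);print("neck y-ends",a,b)
    # axis: midpoints of points with z>0.03 per column
    pts=[]
    for c in range(c1-c0):
        k=np.nonzero((q[:,c,2]>0.030)&(q[:,c,2]<0.08))[0]
        if len(k)>4:
            X=ray(f,c+c0,(k.min()+k.max())/2+r0,.039);pts.append(np.r_[X[:2],len(k),np.nanmax(q[k,c,2])])
    pts=np.array(pts);print(pts)
if __name__=="__main__":
    f=dict(np.load("top0.npz"));run(f)
    P=cloud(f);ok=(P[...,2]>.16)&(P[...,2]<.185)&(P[...,1]<-.25)&(P[...,1]>-.55)&(P[...,0]>.4)&(P[...,0]<.75)
    r=cv2.minAreaRect(P[ok][:,:2].astype(np.float32)*1000);print("machine",r)
    for uv in [(270,182),(275,225),(340,174),(345,217)]: print("rail",ray(f,240+uv[0]/3.8-.4,140+uv[1]/3.8-.4,.012))
    for n,lo,hi,b in (("canister",.09,.115,(.65,.9,-.3,-.05)),("mug",.06,.075,(.3,.5,-.45,-.25))):
        ok=(P[...,2]>lo)&(P[...,2]<hi)&(P[...,0]>b[0])&(P[...,0]<b[1])&(P[...,1]>b[2])&(P[...,1]<b[3]);q=P[ok];print(n,q.min(0),q.max(0))
    print("tumbler",ray(f,125+503/3.5,90+122/3.5,.088))
E
python3 cyl.py
```

```text
orange px 90 334 345 184 193
neck y-ends [ 0.5709 -0.2139  0.045 ] [ 0.5701 -0.2511  0.045 ]
[[ 0.5725 -0.2064  6.      0.051 ]
 [ 0.5693 -0.2094  8.      0.057 ]
 [ 0.5692 -0.2125  8.      0.0533]
 [ 0.5692 -0.2156  8.      0.0541]
 [ 0.5707 -0.2188  9.      0.0518]
 [ 0.5706 -0.2219  9.      0.054 ]
 [ 0.5706 -0.225   9.      0.0543]
 [ 0.5705 -0.2281  9.      0.0518]
 [ 0.572  -0.2313  8.      0.0541]
 [ 0.572  -0.2344  8.      0.0549]
 [ 0.5719 -0.2375  8.      0.0559]
 [ 0.5718 -0.2406  8.      0.0538]
 [ 0.5733 -0.2438  8.      0.0504]
 [ 0.5733 -0.2469  9.      0.055 ]
 [ 0.5732 -0.25    9.      0.055 ]
 [ 0.5763 -0.2532 11.      0.0552]
 [ 0.5762 -0.2563 13.      0.06  ]
 [ 0.5762 -0.2594 15.      0.0621]
 [ 0.5761 -0.2626 17.      0.0663]
 [ 0.5761 -0.2657 17.      0.0654]
 [ 0.576  -0.2688 19.      0.0693]
 [ 0.5759 -0.2719 19.      0.0735]
 [ 0.5759 -0.275  19.      0.0685]
 [ 0.5758 -0.2781 19.      0.0724]
 [ 0.5758 -0.2812 19.      0.0709]
 [ 0.5757 -0.2844 19.      0.0699]
 [ 0.5772 -0.2875 20.      0.0727]
 [ 0.5771 -0.2906 20.      0.0707]
 [ 0.5771 -0.2937 20.      
[... 216 characters left out ...]
]
 [ 0.5798 -0.3156 20.      0.0699]
 [ 0.5797 -0.3188 20.      0.0721]
 [ 0.5797 -0.3219 20.      0.0689]
 [ 0.5812 -0.325  19.      0.0737]
 [ 0.5811 -0.3281 19.      0.0734]
 [ 0.5811 -0.3313 19.      0.0704]
 [ 0.581  -0.3344 13.      0.0714]
 [ 0.5668 -0.337  10.      0.07  ]
 [ 0.5651 -0.34    7.      0.0667]]
machine ((588.17138671875, -409.112548828125), (236.53404235839844, 162.51377868652344), 4.949016094207764)
rail [ 0.5809 -0.1423  0.012 ]
rail [ 0.5445 -0.1459  0.012 ]
rail [ 0.5865 -0.2012  0.012 ]
rail [ 0.5501 -0.2046  0.012 ]
canister [ 0.7242 -0.2123  0.0909] [ 0.8157 -0.0509  0.115 ]
mug [ 0.3303 -0.4274  0.0601] [ 0.4726 -0.3017  0.0748]
tumbler [ 0.7657 -0.0191  0.088 ]
```

```bash
cat > go.py <<'E'
import sys,numpy as np
from scipy.spatial.transform import Rotation as Ro
from cell import robot
np.set_printoptions(precision=3,suppress=True)
ex=np.array([np.cos(np.radians(-2.75)),np.sin(np.radians(-2.75)),0]);
def go(g,yaw,tilt=0):
    s=robot.get_state();R=Ro.from_rotvec(s["tcp_rot"]);p=np.array(s["position"])
    z=-(np.array([0,0,np.cos(tilt)])-np.sin(tilt)*ex)
    y=np.radians(yaw);x=np.array([np.cos(y),np.sin(y),0]);x-=z*(x@z);x/=np.linalg.norm(x)
    T=Ro.from_matrix(np.c_[x,np.cross(z,x),z])
    d=np.array(g)-.18*z-p
    print("t",s["time"],"grasp now",p+.18*R.apply([0,0,1]),"yaw",np.degrees(np.arctan2(*R.as_matrix()[1::-1,0])),"w",s["gripper_width"],"F",s["wrist_force"],"q",s["qpos"])
    print("turn units",(R.inv()*T).as_rotvec()/np.radians(6),"| shift units now-frame",R.inv().apply(d)/.04,"target-frame",T.inv().apply(d)/.04)
if __name__=="__main__":
    a=[float(v) for v in sys.argv[1:]];go(a[:3],a[3],np.radians(a[4]) if len(a)>4 else 0)
E
python3 go.py 0.4357 -0.0139 0.12 69.2
```

```text
t 0.1 grasp now [0.233 0.525 0.224] yaw 66.06240437500084 w 0.0938071371272962 F [0.567 0.462 0.44 ] q [ 1.003  0.207  1.543 -0.     1.393 -0.15 ]
turn units [-0.003  0.019 -0.523] | shift units now-frame [-10.26   10.098   2.608] target-frame [-10.803   9.521   2.591]
```

Emit:
apply_moves(targets="0 0 0 0 0 -0.52 1; -0.72 0.64 0 0 0 0 1; -0.72 0.64 0 0 0 0 1; -0.72 0.64 0 0 0 0 1; -0.72 0.64 0 0 0 0 1; -0.72 0.64 0 0 0 0 1; -0.72 0.64 0 0 0 0 1; -0.72 0.64 0 0 0 0 1", squeeze=20)

```text
time: 0.77
position: [0.3294, 0.2692, 0.3982]
tcp_rot: [2.57, 1.806, -0.014]
wrist_force: [0.7, 0.1, -0.3]
gripper_width: 0.0938
```

```bash
python3 go.py 0.4357 -0.0139 0.12 69.2
```

```text
t 0.7667 grasp now [0.328 0.268 0.218] yaw 70.20580214446035 w 0.09377291882923412 F [ 0.725  0.14  -0.304] q [ 0.482 -0.115  1.89  -0.001  1.375 -0.743]
turn units [-0.048  0.073  0.167] | shift units now-frame [-5.741  4.909  2.473] target-frame [-5.673  4.997  2.455]
```

Emit:
apply_moves(targets="-0.72 0.63 0.25 0 0 0.1 1; -0.72 0.63 0.25 0 0 0 1; -0.72 0.63 0.3 0 0 0 1; -0.72 0.63 0.3 0 0 0 1; -0.72 0.63 0.3 0 0 0 1; -0.72 0.63 0.3 0 0 0 1; -0.72 0.63 0.3 0 0 0 1; -0.5 0.45 0.3 0 0 0 1")

```text
time: 1.43
position: [0.4357, -0.021, 0.3062]
tcp_rot: [2.577, 1.789, 0.001]
wrist_force: [1.1, 0.2, 0.9]
gripper_width: 0.0939
```

```bash
python3 go.py 0.4357 -0.0139 0.07 69.2
```

```text
t 1.4333 grasp now [ 0.436 -0.022  0.126] yaw 69.54851543492559 w 0.09385918846525844 F [1.101 0.155 0.87 ] q [-0.246  0.019  1.969 -0.003  1.149 -1.459]
turn units [0.039 0.022 0.058] | shift units now-frame [ 0.17  -0.069  1.405] target-frame [ 0.166 -0.064  1.406]
```

Emit:
apply_moves(targets="0.17 -0.06 0 0 0 0 1; 0 0 0.6 0 0 0 1; 0 0 0.6 0 0 0 1; 0 0 0.6 0 0 0 1; 0 0 0 0 0 0 1")

```text
time: 1.85
position: [0.437, -0.0192, 0.2305]
tcp_rot: [2.589, 1.772, -0.001]
wrist_force: [-2.0, 0.4, 0.1]
gripper_width: 0.0943
```

```bash
python3 go.py 0.4357 -0.0139 0.023 69.2; python3 - <<'E'
from cell import eyes
import cv2
for n,b in (("side",(160,300,200,360)),("top",(150,290,220,380))):
    f=eyes.grab_frame(n);cv2.imwrite(f"pics/{n}1.png",cv2.resize(f["pixels"][b[0]:b[1],b[2]:b[3],::-1],None,fx=4,fy=4))
E
```

```text
t 1.85 grasp now [ 0.437 -0.02   0.051] yaw 68.79272220000739 w 0.0942920932531717 F [-2.025  0.43   0.107] q [-0.241  0.152  2.017 -0.004  0.969 -1.44 ]
turn units [ 0.029  0.027 -0.068] | shift units now-frame [ 0.113 -0.08   0.687] target-frame [ 0.111 -0.078  0.688]
```

View pics/side1.png

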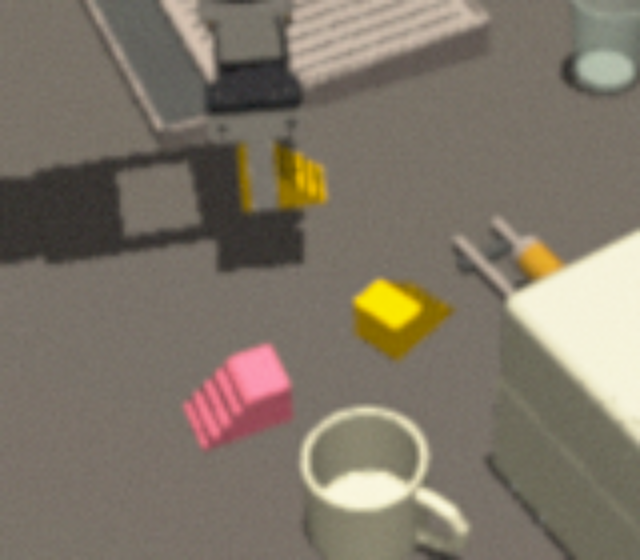

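The side view shows the fingers straddling the near-side yellow chock at crop pixel (265,180), the pad on the heel block. I'll lower, then close.

Emit:
apply_moves(targets="0.11 -0.08 0.35 0 0 0 1; 0 0 0.33 0 0 0 1; 0 0 0 0 0 0 1; 0 0 0 0 0 0 1")

```text
time: 2.28
position: [0.4415, -0.0129, 0.213]
tcp_rot: [2.574, 1.769, 0.019]
wrist_force: [0.4, 0.2, 0.9]
gripper_width: 0.0941
```

```bash
python3 go.py 0.4357 -0.0139 0.023 69.2
```

```text
t 2.2833 grasp now [ 0.445 -0.014  0.033] yaw 68.99852831103414 w 0.09414084876681361 F [0.37  0.163 0.912] q [-0.225  0.19   2.021 -0.004  0.909 -1.427]
turn units [ 0.208 -0.001 -0.034] | shift units now-frame [-0.075 -0.133  0.247] target-frame [-0.074 -0.128  0.25 ]
```

Emit:
apply_moves(targets="-0.07 -0.13 0.25 0.2 0 0 1; 0 0 0 0 0 0 1")

```text
time: 2.45
position: [0.4369, -0.0135, 0.2053]
tcp_rot: [2.585, 1.779, 0.005]
wrist_force: [-1.3, -0.2, -0.6]
gripper_width: 0.094
```

```bash
python3 go.py 0.4357 -0.0139 0.023 69.2;python3 go.py 0.4357 -0.0139 0.023 69.2
```

```text
t 2.45 grasp now [ 0.438 -0.014  0.025] yaw 69.07489716292052 w 0.09397771906860897 F [-1.273 -0.22  -0.581] q [-0.23   0.201  2.03   0.     0.906 -1.435]
turn units [ 0.044 -0.009 -0.021] | shift units now-frame [-0.019 -0.025  0.058] target-frame [-0.019 -0.025  0.058]
t 2.45 grasp now [ 0.438 -0.014  0.025] yaw 69.07489716292052 w 0.09397771906860897 F [-1.273 -0.22  -0.581] q [-0.23   0.201  2.03   0.     0.906 -1.435]
turn units [ 0.044 -0.009 -0.021] | shift units now-frame [-0.019 -0.025  0.058] target-frame [-0.019 -0.025  0.058]
```

Good. Close.

Emit:
apply_moves(targets="0 0 0.05 0 0 0 0; 0 0 0 0 0 0 0; 0 0 0 0 0 0 0; 0 0 0 0 0 0 0; 0 0 0 0 0 0 0; 0 0 0 0 0 0 0", squeeze=20)

```text
time: 2.95
position: [0.4379, -0.014, 0.2053]
tcp_rot: [2.583, 1.777, 0.01]
wrist_force: [-0.1, -0.7, 0.4]
gripper_width: 0.0573
```

```bash
python3 go.py 0.4357 -0.0139 0.12 69.2
```

```text
t 2.95 grasp now [ 0.439 -0.014  0.025] yaw 69.03180307993078 w 0.057337302118217796 F [-0.093 -0.701  0.441] q [-0.23   0.202  2.029  0.001  0.902 -1.435]
turn units [ 0.082 -0.015 -0.028] | shift units now-frame [-0.013 -0.033 -2.369] target-frame [-0.017 -0.054 -2.368]
```

Emit:
apply_moves(targets="0 0 0 0 0 0 0; 0 0 0 0 0 0 0; 0 0 0 0 0 0 0; 0 0 0 0 0 0 0")

```text
time: 3.28
position: [0.438, -0.0141, 0.2054]
tcp_rot: [2.583, 1.777, 0.01]
wrist_force: [0.0, 0.5, -0.5]
gripper_width: 0.0419
```

Emit:
apply_moves(targets="0 0 -0.5 0 0 0 0; 0 0 -0.9 0 0 0 0; 0 0 -0.9 0 0 0 0; 0 0 -0.4 0 0 0 0; 0 0 0 0 0 0 0")

```text
time: 3.7
position: [0.435, -0.0135, 0.314]
tcp_rot: [-2.587, -1.778, 0.002]
wrist_force: [0.8, -0.8, -1.3]
gripper_width: 0.0417
```

```bash
python3 go.py 0.5275 0.2892 0.12 87.25
```

```text
t 3.7 grasp now [ 0.435 -0.013  0.134] yaw 69.01525954787232 w 0.041694753643558 F [ 0.762 -0.774 -1.35 ] q [-0.231  0.007  1.963  0.001  1.174 -1.435]
turn units [-0.025 -0.005 -3.039] | shift units now-frame [ 7.894 -0.55   0.352] target-frame [7.67  1.946 0.349]
```

Emit:
apply_moves(targets="0.6 0 0 0 0 -0.6 0; 0.9 0 0 0 0 -0.8 0; 0.95 0.1 0 0 0 -0.8 0; 0.95 0.15 0 0 0 -0.7 0; 0.95 0.2 0 0 0 -0.1 0; 0.95 0.25 0 0 0 0 0; 0.95 0.25 0 0 0 0 0; 0.8 0.2 0 0 0 0 0")

```text
time: 4.37
position: [0.5201, 0.266, 0.3035]
tcp_rot: [-2.273, -2.164, 0.017]
wrist_force: [0.4, -2.3, 0.4]
gripper_width: 0.0414
```

```bash
python3 go.py 0.5275 0.2892 0.12 87.25 4
```

```text
t 4.3667 grasp now [0.518 0.265 0.124] yaw 87.17739544307268 w 0.04135416247791438 F [ 0.42  -2.295  0.371] q [ 0.325  0.329  1.609 -0.002  1.215 -1.196]
turn units [-0.763  0.054 -0.011] | shift units now-frame [ 0.59  -0.157  0.097] target-frame [ 0.589 -0.163  0.087]
```

Emit:
apply_moves(targets="0.5 -0.12 0 -0.76 0 0 0; 0.1 -0.05 0.1 0 0 0 0; 0 0 0.6 0 0 0 0; 0 0 0.5 0 0 0 0; 0 0 0 0 0 0 0")

```text
time: 4.78
position: [0.5158, 0.2971, 0.245]
tcp_rot: [2.228, 2.143, 0.058]
wrist_force: [0.1, -0.2, -1.7]
gripper_width: 0.042
```

```bash
python3 go.py 0.5275 0.2892 0.049 87.25 4
```

```text
t 4.7833 grasp now [0.527 0.295 0.065] yaw 87.76049777235035 w 0.04203923763496888 F [ 0.096 -0.243 -1.729] q [ 0.385  0.41   1.638 -0.037  1.042 -1.129]
turn units [-0.079  0.065  0.09 ] | shift units now-frame [-0.18  -0.038  0.411] target-frame [-0.183 -0.04   0.41 ]
```

Emit:
apply_moves(targets="-0.17 -0.03 0.2 -0.08 0.06 0.08 0; 0 0 0.2 0 0 0 0; 0 0 0 0 0 0 0")

```text
time: 5.03
position: [0.5144, 0.2878, 0.2261]
tcp_rot: [2.24, 2.133, 0.063]
wrist_force: [0.5, 1.5, 2.2]
gripper_width: 0.0421
```

```bash
python3 go.py 0.5275 0.2892 0.048 87.25 4
```

```text
t 5.0333 grasp now [0.526 0.287 0.046] yaw 87.19597127429354 w 0.04210298024735688 F [0.508 1.463 2.172] q [ 0.37   0.426  1.662 -0.034  0.998 -1.134]
turn units [-0.068  0.031 -0.007] | shift units now-frame [ 0.051  0.013 -0.035] target-frame [ 0.051  0.014 -0.035]
```

Emit:
apply_moves(targets="0 0 0 0 0 0 0; 0 0 0.03 0 0 0 0")

```text
time: 5.2
position: [0.5148, 0.2871, 0.2261]
tcp_rot: [2.243, 2.132, 0.062]
wrist_force: [-5.8, 0.1, 11.8]
gripper_width: 0.0416
```

```bash
python3 go.py 0.5275 0.2892 0.048 87.25 4
```

```text
t 5.2 grasp now [0.526 0.286 0.046] yaw 87.10179901349584 w 0.041562355850189005 F [-5.775  0.06  11.756] q [ 0.369  0.426  1.662 -0.032  1.    -1.135]
turn units [-0.083  0.026 -0.023] | shift units now-frame [ 0.067  0.002 -0.037] target-frame [ 0.067  0.003 -0.037]
```

Firm contact (12 N). Ease up a hair and open.

Emit:
apply_moves(targets="0 0 -0.02 0 0 0 0.8; 0 0 0 0 0 0 0.8; 0 0 0 0 0 0 0.8; 0 0 0 0 0 0 0.8; 0 0 0 0 0 0 0.8; 0 0 -0.3 0 0 0 0.8; 0 0 -0.8 0 0 0 0.8; 0 0 -0.9 0 0 0 1")

```text
time: 5.87
position: [0.5074, 0.2854, 0.3025]
tcp_rot: [2.249, 2.136, 0.036]
wrist_force: [0.7, 0.7, 0.8]
gripper_width: 0.079
```

```bash
python3 go.py 0.4544 -0.2033 0.12 111.2; python3 - <<'E'
from cell import eyes
import cv2
for n,b in (("side",(100,240,190,350)),):
    f=eyes.grab_frame(n);cv2.imwrite(f"pics/{n}2.png",cv2.resize(f["pixels"][b[0]:b[1],b[2]:b[3],::-1],None,fx=4,fy=4))
E
```

```text
t 5.8667 grasp now [0.515 0.283 0.123] yaw 87.03934051590548 w 0.0789777519623648 F [0.713 0.72  0.769] q [ 0.371  0.314  1.632 -0.031  1.159 -1.137]
turn units [ 0.405  0.191 -4.024] | shift units now-frame [-12.268  -0.7     0.16 ] target-frame [-10.911  -5.653   0.062]
```

View pics/side2.png

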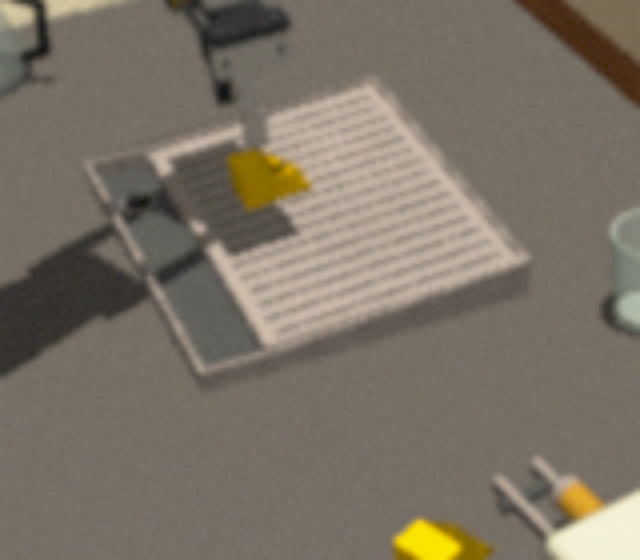

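The first chock stands upright on the deck (crop pixel 268,180), thin edge uphill, released. Now for the second.

Emit:
apply_moves(targets="-0.7 0 0 0.4 0.2 -0.5 1; -0.95 -0.1 0 0 0 -0.5 1; -0.95 -0.15 0 0 0 -0.5 1; -0.95 -0.2 0 0 0 -0.5 1; -0.95 -0.2 0 0 0 -0.5 1; -0.9 -0.3 0 0 0 -0.5 1; -0.9 -0.35 0 0 0 -0.5 1; -0.9 -0.4 0 0 0 -0.5 1")

```text
time: 6.58
position: [0.4887, -0.0129, 0.3208]
tcp_rot: [1.714, 2.602, 0.068]
wrist_force: [1.9, 0.4, 0.2]
gripper_width: 0.0937
```

```bash
python3 go.py 0.4544 -0.2033 0.12 111.2
```

```text
t 6.5833 grasp now [ 0.497 -0.009  0.141] yaw 113.2554741663727 w 0.09373148037676973 F [1.946 0.415 0.21 ] q [-0.213  0.1    1.85   0.035  1.153 -2.203]
turn units [ 0.48  -0.041  0.342] | shift units now-frame [-4.037 -2.69   0.373] target-frame [-4.128 -2.521  0.521]
```

Emit:
apply_moves(targets="-0.8 -0.5 0.1 0.4 0 0.3 1; -0.8 -0.5 0.1 0 0 0 1; -0.8 -0.5 0.1 0 0 0 1; -0.8 -0.5 0.1 0 0 0 1; -0.7 -0.4 0.1 0 0 0 1; 0 0 0 0 0 0 1")

```text
time: 7.08
position: [0.4557, -0.2081, 0.3056]
tcp_rot: [1.767, 2.579, 0.012]
wrist_force: [0.6, 0.1, 0.7]
gripper_width: 0.0934
```

```bash
python3 go.py 0.4554 -0.2033 0.06 111.2
```

```text
t 7.0833 grasp now [ 0.459 -0.209  0.126] yaw 111.16667532377421 w 0.09342234745779733 F [0.617 0.087 0.733] q [-0.604  0.153  1.824  0.008  1.148 -2.547]
turn units [ 0.146  0.083 -0.005] | shift units now-frame [0.129 0.012 1.64 ] target-frame [0.115 0.037 1.641]
```

Emit:
apply_moves(targets="0.11 0.03 0.3 0.15 0.08 0 1; 0 0 0.6 0 0 0 1; 0 0 0.6 0 0 0 1; 0 0 0.3 0 0 0 1; 0 0 0 0 0 0 1")

```text
time: 7.5
position: [0.4566, -0.202, 0.2333]
tcp_rot: [1.777, 2.586, -0.001]
wrist_force: [-0.2, 0.1, 0.5]
gripper_width: 0.0943
```

```bash
python3 go.py 0.4554 -0.2033 0.024 111.2
```

```text
t 7.5 grasp now [ 0.457 -0.202  0.053] yaw 111.01526989163409 w 0.09430817910306002 F [-0.198  0.133  0.546] q [-0.59   0.264  1.869 -0.001  1.005 -2.527]
turn units [ 0.017  0.032 -0.031] | shift units now-frame [-0.018 -0.041  0.731] target-frame [-0.021 -0.039  0.731]
```

Emit:
apply_moves(targets="0 -0.04 0.4 0 0 0 1; 0 0 0.32 0 0 0 1; 0 0 0 0 0 0 1")

```text
time: 7.75
position: [0.456, -0.1981, 0.2038]
tcp_rot: [1.771, 2.593, -0.0]
wrist_force: [-1.6, 0.1, 0.3]
gripper_width: 0.094
```

```bash
python3 go.py 0.4554 -0.2033 0.024 111.2
```

```text
t 7.75 grasp now [ 0.456 -0.198  0.024] yaw 111.33823467686022 w 0.09402982362585734 F [-1.632  0.116  0.329] q [-0.584  0.313  1.885 -0.     0.943 -2.527]
turn units [0.007 0.013 0.023] | shift units now-frame [-0.115 -0.062 -0.004] target-frame [-0.115 -0.061 -0.004]
```

Emit:
apply_moves(targets="-0.11 -0.05 0 0 0 0 1; 0 0 0 0 0 0 0; 0 0 0 0 0 0 0; 0 0 0 0 0 0 0; 0 0 0 0 0 0 0; 0 0 0 0 0 0 0; 0 0 0 0 0 0 0; 0 0 0 0 0 0 0")

```text
time: 8.42
position: [0.4584, -0.2018, 0.209]
tcp_rot: [1.762, 2.591, -0.0]
wrist_force: [-1.0, -0.6, -0.8]
gripper_width: 0.0508
```

Emit:
apply_moves(targets="0 0 0 0 0 0 0; 0 0 0 0 0 0 0; 0 0 0 0 0 0 0")

```text
time: 8.67
position: [0.4583, -0.202, 0.2092]
tcp_rot: [1.762, 2.59, 0.0]
wrist_force: [0.0, 0.2, 1.4]
gripper_width: 0.0421
```

```bash
python3 go.py 0.4554 -0.2033 0.12 111.2
```

```text
t 8.6667 grasp now [ 0.46  -0.203  0.029] yaw 111.53165997965839 w 0.04209225506285816 F [0.001 0.157 1.411] q [-0.588  0.308  1.877  0.     0.949 -2.535]
turn units [0.049 0.067 0.055] | shift units now-frame [-0.02  -0.069 -2.27 ] target-frame [-0.004 -0.08  -2.27 ]
```

Emit:
apply_moves(targets="0 0 -0.5 0 0 0 0; 0 0 -0.9 0 0 0 0; 0 0 -0.8 0 0 0 0; 0.5 0 -0.2 0 0 0.5 0; 0.9 0 0 0 0 0.6 0; 0.9 0.1 0 0 0 0.6 0; 0.9 0 0 0 0 0.6 0; 0.9 0 0 0 0 0.5 0")

```text
time: 9.33
position: [0.422, -0.0429, 0.308]
tcp_rot: [2.151, 2.277, 0.002]
wrist_force: [1.1, 0.1, -1.8]
gripper_width: 0.0416
```

```bash
python3 go.py 0.5242 0.179 0.13 87.25
```

```text
t 9.3333 grasp now [ 0.423 -0.044  0.128] yaw 93.25223798854555 w 0.04164305321987678 F [ 1.062  0.123 -1.791] q [-0.305 -0.012  1.997 -0.003  1.148 -1.931]
turn units [0.071 0.054 1.001] | shift units now-frame [ 5.393  2.867 -0.063] target-frame [ 5.663  2.287 -0.051]
```

Emit:
apply_moves(targets="0.85 0.4 0 0 0 0.5 0; 0.85 0.4 0 0 0 0.45 0; 0.85 0.35 0 0 0 0 0; 0.85 0.35 0 0 0 0 0; 0.85 0.35 0 -0.3 0 0 0; 0.85 0.35 0 -0.35 0 0 0; 0.3 0.1 0 0 0 0 0; 0 0 0 0 0 0 0")

```text
time: 10.0
position: [0.5167, 0.1877, 0.3053]
tcp_rot: [2.23, 2.132, 0.074]
wrist_force: [-0.2, 0.2, -2.1]
gripper_width: 0.042
```

```bash
python3 go.py 0.5242 0.179 0.07 87.25 4
```

```text
t 10.0 grasp now [0.53  0.186 0.126] yaw 87.42800894877342 w 0.04199991366902318 F [-0.226  0.153 -2.105] q [ 0.197  0.238  1.724 -0.024  1.109 -1.32 ]
turn units [0.037 0.035 0.032] | shift units now-frame [-0.203 -0.219  1.382] target-frame [-0.209 -0.213  1.382]
```

Emit:
apply_moves(targets="-0.2 -0.2 0.2 0 0 0 0; 0 0 0.5 0 0 0 0; 0 0 0.5 0 0 0 0; 0 0 0.1 0 0 0 0; 0 0 0 0 0 0 0")

```text
time: 10.42
position: [0.5103, 0.1764, 0.2508]
tcp_rot: [2.229, 2.134, 0.065]
wrist_force: [0.2, 0.2, -0.3]
gripper_width: 0.0421
```

```bash
python3 go.py 0.5242 0.179 0.051 87.25 4
```

```text
t 10.4167 grasp now [0.523 0.175 0.071] yaw 87.5005232464943 w 0.04205457261090062 F [ 0.159  0.233 -0.307] q [ 0.179  0.297  1.781 -0.027  0.999 -1.335]
turn units [-0.009  0.069  0.047] | shift units now-frame [ 0.085 -0.004  0.505] target-frame [ 0.081 -0.005  0.506]
```

Emit:
apply_moves(targets="0.08 0 0.2 0 0.05 0.04 0; 0 0 0.2 0 0 0 0; 0 0 0.05 0 0 0 0; 0 0 0 0 0 0 0")

```text
time: 10.75
position: [0.512, 0.1776, 0.2329]
tcp_rot: [2.239, 2.128, 0.072]
wrist_force: [-0.2, 0.2, -1.5]
gripper_width: 0.042
```

```bash
python3 go.py 0.5242 0.179 0.051 87.25 4
```

```text
t 10.75 grasp now [0.524 0.177 0.053] yaw 87.09342162555751 w 0.042014478361814385 F [-0.173  0.189 -1.474] q [ 0.179  0.328  1.785 -0.021  0.962 -1.33 ]
turn units [-0.004  0.019 -0.025] | shift units now-frame [ 0.051 -0.014  0.057] target-frame [ 0.051 -0.014  0.057]
```

Emit:
apply_moves(targets="0.05 0 0.07 0 0 0 0; 0 0 0.03 0 0 0 0")

```text
time: 10.92
position: [0.5129, 0.1794, 0.2309]
tcp_rot: [2.238, 2.128, 0.071]
wrist_force: [-6.7, -0.9, 11.1]
gripper_width: 0.0417
```

```bash
python3 go.py 0.5242 0.179 0.051 87.25 4
```

```text
t 10.9167 grasp now [0.525 0.178 0.051] yaw 87.09669317115939 w 0.04172198531753413 F [-6.706 -0.872 11.1  ] q [ 0.182  0.333  1.782 -0.023  0.959 -1.325]
turn units [ 0.     0.031 -0.023] | shift units now-frame [ 0.005 -0.032  0.006] target-frame [ 0.005 -0.032  0.006]
```

Emit:
apply_moves(targets="0 0 -0.02 0 0 0 0.75; 0 0 0 0 0 0 0.75; 0 0 0 0 0 0 0.75; 0 0 0 0 0 0 0.75; 0 0 0 0 0 0 0.75; 0 0 -0.4 0 0 0 0.75; 0 0 -0.8 0 0 0 0.75; 0 0 -0.9 0 0 0 0.75")

```text
time: 11.58
position: [0.5048, 0.1801, 0.3114]
tcp_rot: [2.243, 2.134, 0.055]
wrist_force: [0.9, -0.2, 0.4]
gripper_width: 0.0706
```

```bash
python3 go.py 0.5725 -0.2335 0.13 -5
```

```text
t 11.5833 grasp now [0.515 0.178 0.132] yaw 87.13077296741865 w 0.07064405740199906 F [ 0.947 -0.238  0.393] q [ 0.186  0.207  1.747 -0.021  1.133 -1.326]
turn units [ 0.47  -0.397 15.352] | shift units now-frame [-10.241   2.198   0.221] target-frame [ 2.586 10.152  0.034]
```

Emit:
apply_moves(targets="-0.69 0.13 0 0.4 -0.4 0.9 1; -0.67 0.2 0 0 0 1 1; -0.65 0.27 0 0 0 1 1; -0.61 0.34 0 0 0 1 1; -0.57 0.4 0 0 0 1 1; -0.53 0.46 0 0 0 1 1; -0.48 0.51 0 0 0 1 1; -0.4 0.5 0 0 0 1 1")

```text
time: 12.25
position: [0.5379, -0.0422, 0.3327]
tcp_rot: [2.92, 1.009, 0.025]
wrist_force: [0.8, 0.5, -0.3]
gripper_width: 0.0943
```

```bash
python3 go.py 0.5725 -0.2335 0.13 4.95; python3 - <<'E'
from cell import eyes
from h import *
import meas
f=eyes.grab_frame("top");g=eyes.grab_frame("side");np.savez("top3.npz",**f);np.savez("side3.npz",**g)
cv2.imwrite("pics/top3.png",cv2.resize(f["pixels"][130:270,120:280,::-1],None,fx=4,fy=4))
cv2.imwrite("pics/side3.png",g["pixels"][:,:,::-1])
meas.run(f,g)
E
```

```text
t 12.25 grasp now [ 0.544 -0.05   0.153] yaw 38.10361536913877 w 0.09426608023516159 F [ 0.813  0.489 -0.275] q [-0.229  0.193  1.715 -0.038  1.193 -0.881]
turn units [ 0.508 -0.133  5.525] | shift units now-frame [-2.27   4.261  0.803] target-frame [0.45  4.84  0.568]
drainer corners [0.7048 0.3985] [0.6883 0.0539] [0.3845 0.069 ] [0.4016 0.4112]
len 0.30378813147482486 w 0.3449821302768728 0.3426193296032989
yaw -2.627233170727496 -2.7497158301219216 -2.853129228604938
origin [0.5528 0.2328]
top yellow [200 191   8  21  84] c [202.9286 199.7024] zmax [0.0533 0.0613]
   top mean [0.5426 0.1904 0.0498] 80
   rect mm ((541.0805053710938, 190.7314910888672), (15.599552154541016, 65.79420471191406), 86.90318298339844)
top yellow [164 192  18  21 274] c [172.2117 201.6606] zmax [0.0538 0.0609]
   top mean [0.5389 0.285  0.0507] 267
   rect mm ((540.7039184570312, 285.15435791015625), (43.46832275390625, 65.66804504394531), 85.93571472167969)
side yellow [247 137  33  30 439] c [261.6333 151.6355] zmax [0.0454 0.0603]
   top mean [0.5285 0.2197 0.0482] 370
side yellow [ 34 183  30  53 189] c [ 48.3968 207.7989] zmax [0.0983 0.176 ]
   top mean [-0.1426  0.1784  0.1129] 160
side yellow [434 189  36  32 215] c [451.6698 206.986 ] zmax [-0.6931 -0.6661]
side yellow [551 293  89  79 768] c [593.8333 328.4102] zmax [-0.7004 -0.6657]
side yellow [423 358  11  13  79] c [427.7975 363.9114] zmax [0.0267 0.0302]
```

View pics/top3.png

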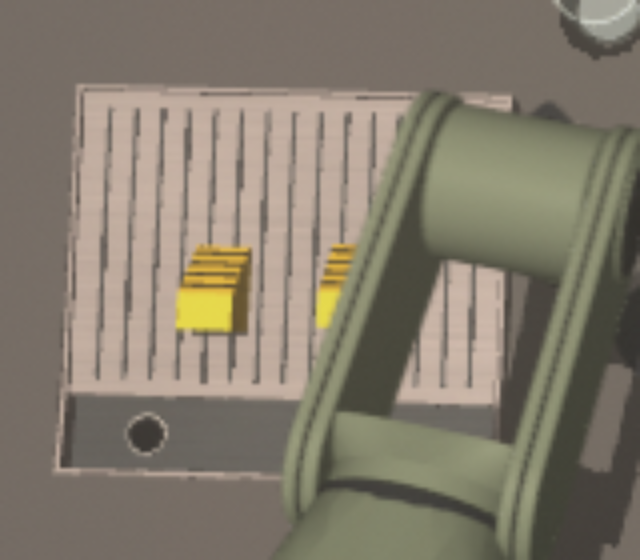

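View pics/side3.png

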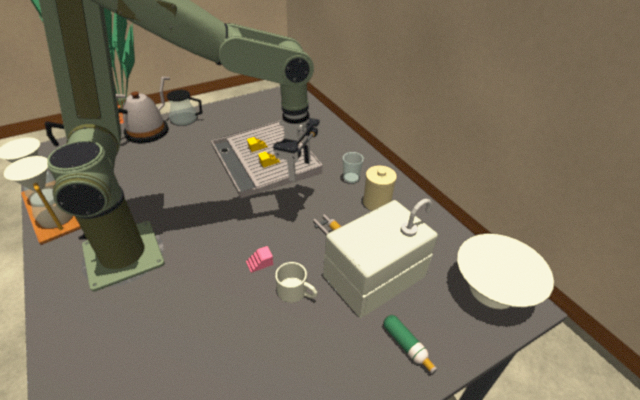

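Both chocks stand on the deck, level with each other (crop pixels about (210,290) and (335,290)), thin edges uphill. Now the neck.

Emit:
apply_moves(targets="-0.3 0.5 0 0.5 -0.1 0.9 1; -0.3 0.6 0 0 0 1 1; -0.2 0.6 0 0 0 1 1; -0.15 0.6 0 0 0 1 1; -0.1 0.6 0 0 0 0.9 1; 0 0.6 0 0 0 0.6 1; 0 0 0 0 0 0 1")

```text
time: 12.93
position: [0.5565, -0.1915, 0.3331]
tcp_rot: [3.137, 0.136, -0.014]
wrist_force: [-0.6, 0.2, 0.6]
gripper_width: 0.094
```

```bash
python3 go.py 0.5725 -0.2335 0.10 4.95
```

```text
t 12.9333 grasp now [ 0.555 -0.192  0.153] yaw 4.975837433877987 w 0.0940479985283033 F [-0.578  0.178  0.567] q [-0.477  0.303  1.576 -0.006  1.27  -0.562]
turn units [0.009 0.087 0.004] | shift units now-frame [0.318 1.08  1.325] target-frame [0.307 1.081 1.327]
```

Emit:
apply_moves(targets="0.15 0.5 0.3 0 0.08 0 1; 0.15 0.5 0.4 0 0 0 1; 0 0.08 0.5 0 0 0 1; 0 0 0.1 0 0 0 1; 0 0 0 0 0 0 1")

```text
time: 13.35
position: [0.5742, -0.2301, 0.2799]
tcp_rot: [-3.136, -0.154, -0.003]
wrist_force: [-0.4, -0.2, -0.3]
gripper_width: 0.0941
```

```bash
python3 go.py 0.5725 -0.2335 0.041 4.95; python3 - <<'E'
from cell import eyes
from h import *
f=eyes.grab_frame("top");g=eyes.grab_frame("side")
cv2.imwrite("pics/top4.png",cv2.resize(f["pixels"][120:260,280:440,::-1],None,fx=4,fy=4))
cv2.imwrite("pics/side4.png",cv2.resize(g["pixels"][130:290,280:460,::-1],None,fx=4,fy=3.7))
E
```

```text
t 13.35 grasp now [ 0.575 -0.23   0.1  ] yaw 5.632297719688244 w 0.09408162750078217 F [-0.352 -0.227 -0.321] q [-0.522  0.42   1.538  0.003  1.184 -0.621]
turn units [-0.021 -0.019  0.114] | shift units now-frame [-0.054  0.082  1.473] target-frame [-0.05   0.08   1.474]
```

View pics/side4.png

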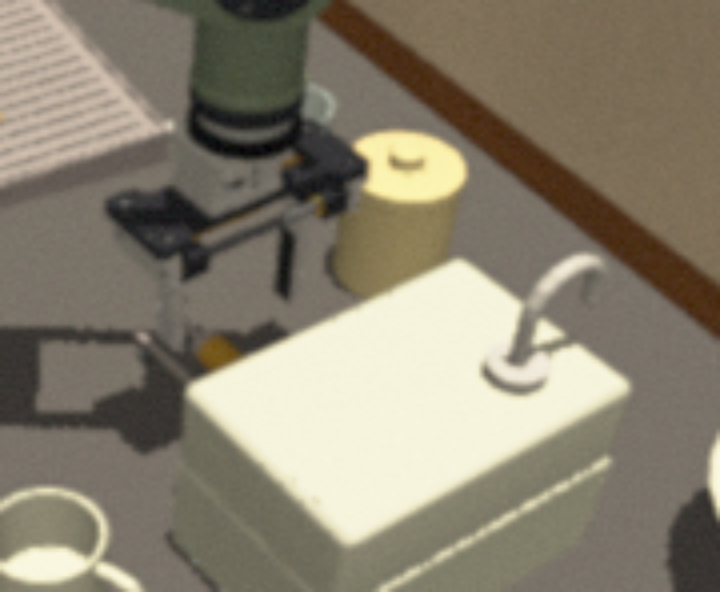

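View pics/top4.png

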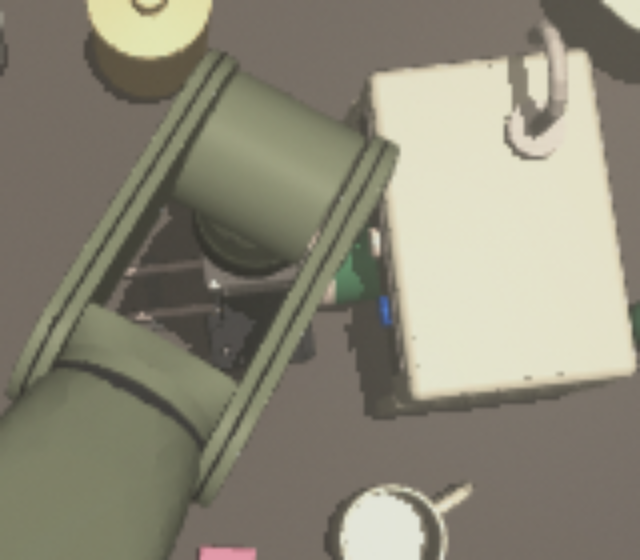

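The fingers straddle the brass neck (side crop pixel 215,350), clear of canister and machine. Down.

Emit:
apply_moves(targets="-0.05 0.08 0.3 0 0 0.1 1; 0 0 0.5 0 0 0 1; 0 0 0.5 0 0 0 1; 0 0 0.1 0 0 0 1; 0 0 0 0 0 0 1")

```text
time: 13.87
position: [0.5748, -0.2309, 0.228]
tcp_rot: [3.135, 0.144, 0.018]
wrist_force: [0.4, 0.8, 0.6]
gripper_width: 0.0941
```

```bash
python3 go.py 0.5725 -0.2335 0.041 4.95
```

```text
t 13.8667 grasp now [ 0.577 -0.231  0.048] yaw 5.276970953252345 w 0.09411155901716699 F [0.393 0.816 0.579] q [-0.522  0.485  1.566  0.004  1.078 -0.616]
turn units [ 0.038 -0.109  0.054] | shift units now-frame [-0.064  0.059  0.175] target-frame [-0.062  0.06   0.176]
```

Emit:
apply_moves(targets="-0.06 0.06 0.16 0 -0.1 0.05 1; 0 0 0 0 0 0 0; 0 0 0 0 0 0 0; 0 0 0 0 0 0 0; 0 0 0 0 0 0 0; 0 0 0 0 0 0 0; 0 0 0 0 0 0 0", squeeze=20)

```text
time: 14.45
position: [0.574, -0.2343, 0.226]
tcp_rot: [3.131, 0.136, 0.01]
wrist_force: [0.6, -0.0, -0.1]
gripper_width: 0.0573
```

Emit:
apply_moves(targets="0 0 0 0 0 0 0; 0 0 0 0 0 0 0; 0 0 0 0 0 0 0; 0 0 0 0 0 0 0; 0 0 0 0 0 0 0")

```text
time: 14.87
position: [0.5725, -0.2342, 0.2264]
tcp_rot: [3.132, 0.137, -0.0]
wrist_force: [-2.2, -0.2, 3.3]
gripper_width: 0.0251
```

```bash
python3 go.py 0.5725 -0.2335 0.041 4.95
```

```text
t 14.8667 grasp now [ 0.572 -0.235  0.046] yaw 5.0152929753257185 w 0.025123175820521104 F [-2.201 -0.222  3.263] q [-0.527  0.488  1.566 -0.007  1.084 -0.611]
turn units [0.067 0.006 0.011] | shift units now-frame [ 0.002 -0.019  0.136] target-frame [ 0.002 -0.018  0.136]
```

Emit:
apply_moves(targets="0 -0.2 0 0 0 0 0; 0 -0.3 0 0 0 0 0; 0 -0.4 0 0 0 0 0; 0 -0.4 0 0 0 0 0; 0 -0.4 0 0 0 0 0; 0 -0.4 0 0 0 0 0; 0 -0.3 0 0 0 0 0; 0 0 0 0 0 0 0")

```text
time: 15.53
position: [0.5623, -0.1334, 0.2263]
tcp_rot: [3.122, 0.137, -0.0]
wrist_force: [-1.1, 0.2, 2.6]
gripper_width: 0.0256
```

```bash
python3 go.py 0.5626 -0.119 0.044 4.95
```

```text
t 15.5333 grasp now [ 0.562 -0.136  0.046] yaw 5.00749219297549 w 0.02561651447569318 F [-1.098  0.172  2.617] q [-0.379  0.416  1.674 -0.017  1.044 -0.458]
turn units [0.156 0.008 0.01 ] | shift units now-frame [ 0.039 -0.36   0.05 ] target-frame [ 0.039 -0.359  0.056]
```

Emit:
apply_moves(targets="0 -0.2 0 0 0 0 0; 0 -0.2 0 0 0 0 0; 0 0 0 0 0 0 0; 0 0 0 0 0 0 0")

```text
time: 15.87
position: [0.5605, -0.1146, 0.2264]
tcp_rot: [3.121, 0.142, -0.001]
wrist_force: [-1.9, -4.5, 0.6]
gripper_width: 0.0255
```

```bash
python3 go.py 0.5626 -0.119 0.044 4.95
python3 - <<'E'
from cell import eyes
from h import *
import cyl
f=eyes.grab_frame("top");g=eyes.grab_frame("side");np.savez("top5.npz",**f)
cv2.imwrite("pics/top5.png",cv2.resize(f["pixels"][120:260,240:400,::-1],None,fx=4,fy=4))
cv2.imwrite("pics/side5.png",cv2.resize(g["pixels"][130:290,260:440,::-1],None,fx=4,fy=3.7))
E
```

```text
t 15.8667 grasp now [ 0.561 -0.118  0.046] yaw 5.192313645318687 w 0.025451748041912595 F [-1.902 -4.53   0.599] q [-0.349  0.406  1.689 -0.019  1.04  -0.43 ]
turn units [0.166 0.013 0.041] | shift units now-frame [0.041 0.113 0.062] target-frame [0.042 0.114 0.06 ]
```

View pics/top5.png

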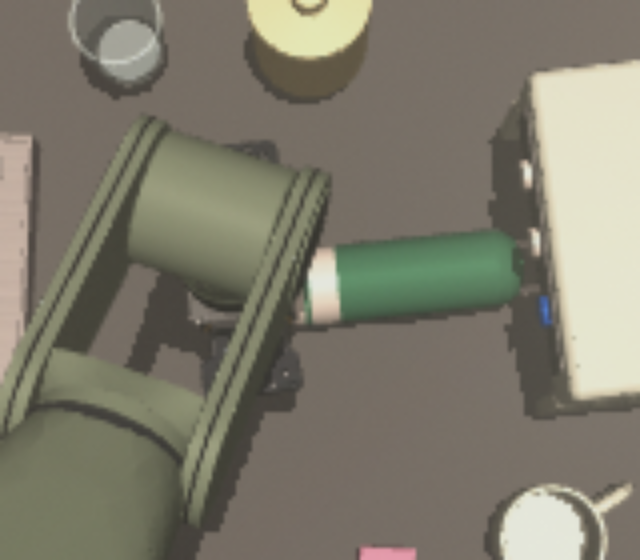

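View pics/side5.png

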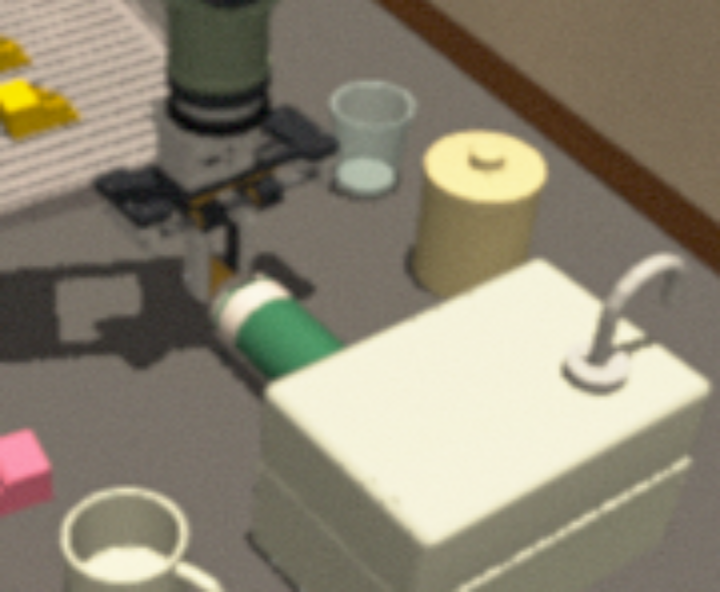

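The cylinder is drawn fully out in front (barrel at top crop pixels 310–520, row 275). Checking that it sits on the rails and where its middle is.

```bash
cat > green.py <<'E'
from h import *
np.set_printoptions(precision=4,suppress=True)
def run(f):
    P=cloud(f);hsv=cv2.cvtColor(f["pixels"],cv2.COLOR_RGB2HSV)
    m=(hsv[...,0]>60)&(hsv[...,0]<95)&(hsv[...,1]>90)&(P[...,1]>-.35)&(P[...,0]>.4)
    v,u=np.nonzero(m);print("cols",u.min(),u.max())
    for c in range(u.min(),u.max()+1,4):
        k=np.nonzero(m[:,c])[0]
        print(c,len(k),ray(f,c,(k.min()+k.max())/2,.039)[:2],"ztop",np.nanpercentile(P[k,c,2],90))
    print("bottom end",ray(f,u.max()+.5,v.mean(),.045))
if __name__=="__main__":
    import sys;run(dict(np.load(sys.argv[1])))
E
python3 green.py top5.npz
```

```text
Traceback (most recent call last):
  File "green.py", line 12, in <module>
    import sys;run(dict(np.load(sys.argv[1])))
               ~~~^^^^^^^^^^^^^^^^^^^^^^^^^^^^
  File "green.py", line 6, in run
    v,u=np.nonzero(m);print("cols",u.min(),u.max())
                                   ~~~~~^^
ValueError: zero-size array to reduction operation minimum which has no identity
```

```bash
python3 - <<'E'
from h import *
f=dict(np.load("top5.npz"));P=cloud(f);h=cv2.cvtColor(f["pixels"],cv2.COLOR_RGB2HSV)
for c in (325,340,355,364): print(f["pixels"][188,c],h[188,c],P[188,c])
E
sed -i 's/hsv\[...,1\]>90/hsv[...,1]>80/; s/>60)&(hsv\[...,0\]<95/>55)\&(hsv[...,0]<95/' green.py; python3 green.py top5.npz
```

```text
[ 95 140 104] [ 66  82 140] [ 0.57022488 -0.18732197  0.06811856]
[ 99 145 108] [ 66  81 145] [ 0.56943006 -0.23296598  0.06736051]
[ 99 143 106] [ 65  78 143] [ 0.56806134 -0.27827203  0.07059103]
[ 97 137 104] [ 65  74 137] [ 0.56781419 -0.30577327  0.06854229]
cols 325 350
325 7 [ 0.5713 -0.1876] ztop 0.06903221109396411
329 3 [ 0.5711 -0.2001] ztop 0.07240837947873535
333 4 [ 0.5724 -0.2126] ztop 0.07084616937176309
337 3 [ 0.5737 -0.2251] ztop 0.07058779153130341
341 3 [ 0.5766 -0.2376] ztop 0.0662213600641868
345 3 [ 0.5748 -0.25  ] ztop 0.068677735533349Traceback (most recent call last):
  File "green.py", line 12, in <module>
    import sys;run(dict(np.load(sys.argv[1])))
               ~~~^^^^^^^^^^^^^^^^^^^^^^^^^^^^
  File "green.py", line 9, in run
    print(c,len(k),ray(f,c,(k.min()+k.max())/2,.039)[:2],"ztop",np.nanpercentile(P[k,c,2],90))
                            ~~~~~^^
    return umr_minimum(a, axis, None, out, keepdims, initial, where)
ValueError: zero-size array to reduction operation minimum which has no identity
```

Emit:
apply_moves(targets="0 0 0 0 0 0 1; 0 0 0 0 0 0 1; 0 0 0 0 0 0 1; 0 0 0 0 0 0 1; 0 0 0 0 0 0 1; 0 0 -0.4 0.1 0 0 1; 0 0 -0.8 0 0 0 1; 0 0 -0.8 0 0 0 1")

```text
time: 16.63
position: [0.5578, -0.1139, 0.2983]
tcp_rot: [-3.133, -0.134, 0.025]
wrist_force: [0.3, 0.0, 0.9]
gripper_width: 0.0748
```

```bash
sed -i 's/hsv\[...,1\]>80/hsv[...,1]>45/' green.py; python3 go.py 0.573 -0.235 0.12 4.95
python3 - <<'E'
from cell import eyes
from h import *
import green
f=eyes.grab_frame("top");np.savez("top6.npz",**f)
cv2.imwrite("pics/top6.png",cv2.resize(f["pixels"][120:260,240:400,::-1],None,fx=4,fy=4))
green.run(f)
E
```

```text
t 16.6333 grasp now [ 0.555 -0.113  0.118] yaw 4.893674602972933 w 0.07484509915462569 F [0.268 0.05  0.857] q [-0.353  0.308  1.649 -0.001  1.202 -0.438]
turn units [-0.064  0.15  -0.01 ] | shift units now-frame [ 0.119  3.048 -0.064] target-frame [ 0.117  3.048 -0.042]
cols 316 370
316 8 [ 0.5656 -0.1595] ztop 0.06988266342935369Traceback (most recent call last):
  File "<stdin>", line 6, in <module>
  File "green.py", line 9, in run
    print(c,len(k),ray(f,c,(k.min()+k.max())/2,.039)[:2],"ztop",np.nanpercentile(P[k,c,2],90))
                            ~~~~~^^
    return umr_minimum(a, axis, None, out, keepdims, initial, where)
ValueError: zero-size array to reduction operation minimum which has no identity
```

View pics/top6.png

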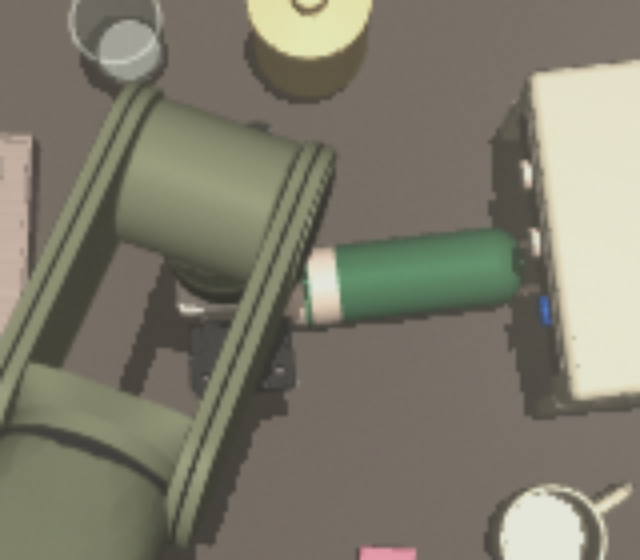

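Emit:
apply_moves(targets="0.05 0.5 -0.2 0 0.1 0 1; 0.05 0.7 0 0 0 0 1; 0 0.7 0 0 0 0 1; 0 0.7 0 0 0 0 1; 0 0.4 0 0 0 0 1; 0 0 0 0 0 0 1")

```text
time: 17.18
position: [0.5776, -0.2374, 0.3202]
tcp_rot: [3.135, 0.141, 0.03]
wrist_force: [0.8, 0.0, -0.5]
gripper_width: 0.0939
```

```bash
python3 go.py 0.573 -0.232 0.10 4.95
```

```text
t 17.1833 grasp now [ 0.581 -0.238  0.14 ] yaw 5.135771948276034 w 0.09386858978908698 F [ 0.783  0.013 -0.465] q [-0.53   0.38   1.501  0.009  1.242 -0.623]
turn units [ 0.036 -0.184  0.031] | shift units now-frame [-0.122 -0.149  1.003] target-frame [-0.104 -0.145  1.006]
```

Emit:
apply_moves(targets="-0.1 -0.14 0 0 -0.18 0.03 1; 0 0 0.4 0 0 0 1; 0 0 0.5 0 0 0 1; 0 0 0 0 0 0 1")

```text
time: 17.52
position: [0.5721, -0.2288, 0.2832]
tcp_rot: [3.138, 0.133, -0.005]
wrist_force: [-1.5, 0.1, -0.2]
gripper_width: 0.0943
```

```bash
python3 go.py 0.573 -0.232 0.041 4.95;  python3 - <<'E'
from cell import eyes
from h import *
f=eyes.grab_frame("top");np.savez("top7.npz",**f)
cv2.imwrite("pics/top7.png",cv2.resize(f["pixels"][120:260,260:420,::-1],None,fx=4,fy=4))
E
```

```text
t 17.5167 grasp now [ 0.572 -0.229  0.103] yaw 4.862953050215277 w 0.09428766142649271 F [-1.497  0.107 -0.218] q [-0.52   0.412  1.542 -0.002  1.19  -0.604]
turn units [ 0.005  0.028 -0.015] | shift units now-frame [0.02  0.081 1.555] target-frame [0.015 0.082 1.555]
```

View pics/top7.png

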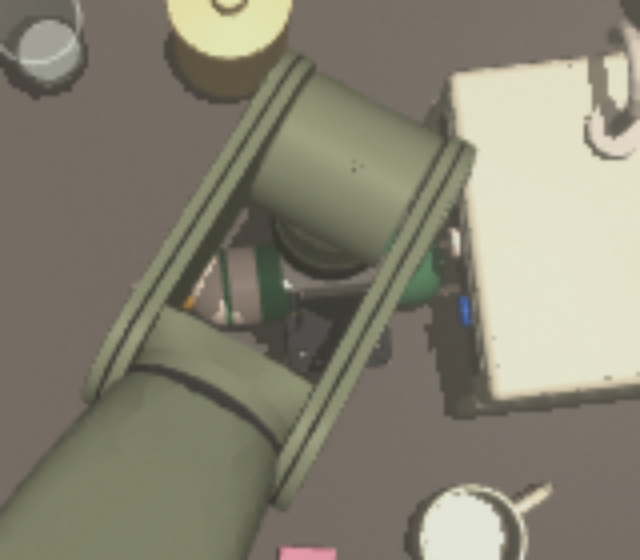

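The cylinder is undisturbed, gripper over its middle (crop pixel 330,280). Down onto the barrel.

Emit:
apply_moves(targets="0.02 0.08 0.3 0 0 0 1; 0 0 0.5 0 0 0 1; 0 0 0.5 0 0 0 1; 0 0 0.2 0 0 0 1; 0 0 0 0 0 0 1")

```text
time: 17.98
position: [0.5759, -0.2287, 0.2265]
tcp_rot: [3.134, 0.142, 0.007]
wrist_force: [-0.2, 0.3, -0.6]
gripper_width: 0.0937
```

```bash
python3 go.py 0.573 -0.232 0.041 4.95
```

```text
t 17.9833 grasp now [ 0.577 -0.229  0.047] yaw 5.172694038014531 w 0.09372822052467311 F [-0.172  0.266 -0.569] q [-0.517  0.489  1.564 -0.002  1.082 -0.607]
turn units [ 0.046 -0.039  0.037] | shift units now-frame [-0.08   0.075  0.138] target-frame [-0.08   0.076  0.138]
```

Emit:
apply_moves(targets="-0.08 0.07 0.12 0.04 -0.04 0.03 1; 0 0 0.02 0 0 0 1; 0 0 0 0 0 0 0; 0 0 0 0 0 0 0; 0 0 0 0 0 0 0; 0 0 0 0 0 0 0; 0 0 0 0 0 0 0; 0 0 0 0 0 0 0", squeeze=35)

```text
time: 18.65
position: [0.5719, -0.2328, 0.2244]
tcp_rot: [3.136, 0.139, -0.009]
wrist_force: [-1.5, 0.2, -1.0]
gripper_width: 0.0591
```

```bash
python3 go.py 0.573 -0.232 0.041 4.95
```

```text
t 18.65 grasp now [ 0.571 -0.233  0.044] yaw 5.086105199551165 w 0.05907745708285736 F [-1.493  0.233 -1.032] q [-0.525  0.491  1.567 -0.006  1.087 -0.611]
turn units [0.024 0.055 0.023] | shift units now-frame [ 0.029 -0.017  0.086] target-frame [ 0.029 -0.017  0.086]
```

Emit:
apply_moves(targets="0 0 0 0 0 0 0; 0 0 -0.2 0 0 0 0; 0 0 -0.4 0 0 0 0; 0 0 -0.6 0 0 0 0; 0 0 -0.7 0 0 0 0; 0 0 -0.7 0 0 0 0; 0 0 -0.3 0 0 0 0; 0 0 0 0 0 0 0")

```text
time: 19.32
position: [0.5694, -0.2299, 0.3361]
tcp_rot: [-3.128, -0.138, 0.033]
wrist_force: [1.0, -0.0, -5.5]
gripper_width: 0.0593
```

```bash
python3 go.py 0.593 0.231 0.16 -2.75; python3 - <<'E'
from cell import eyes
from h import *
f=eyes.grab_frame("side")
cv2.imwrite("pics/side8.png",cv2.resize(f["pixels"][120:280,250:430,::-1],None,fx=4,fy=3.7))
f=eyes.grab_frame("top")
cv2.imwrite("pics/top8.png",cv2.resize(f["pixels"][120:260,260:420,::-1],None,fx=4,fy=4))
E
```

```text
t 19.3167 grasp now [ 0.565 -0.228  0.156] yaw 5.059821034060177 w 0.05934435821288002 F [ 0.995 -0.032 -5.528] q [-0.524  0.355  1.5   -0.003  1.31  -0.611]
turn units [-0.092  0.206  1.3  ] | shift units now-frame [  1.603 -11.425  -0.003] target-frame [  0.038 -11.537  -0.096]
```

View pics/side8.png

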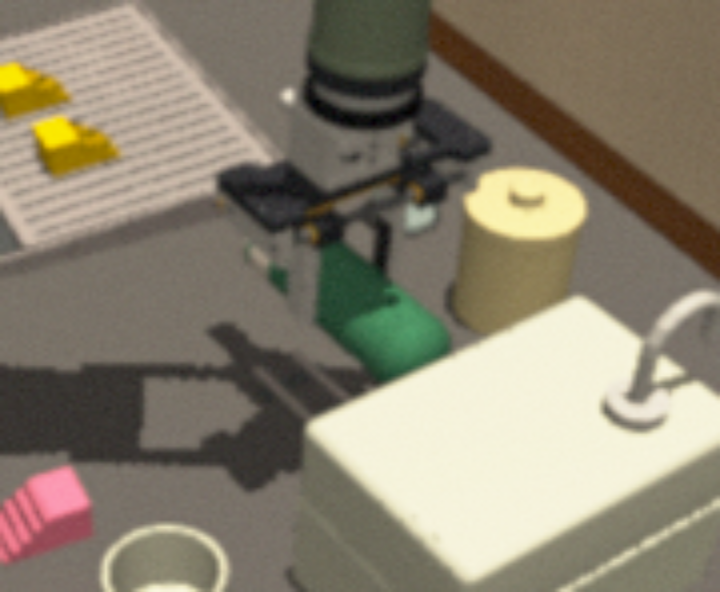

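View pics/top8.png

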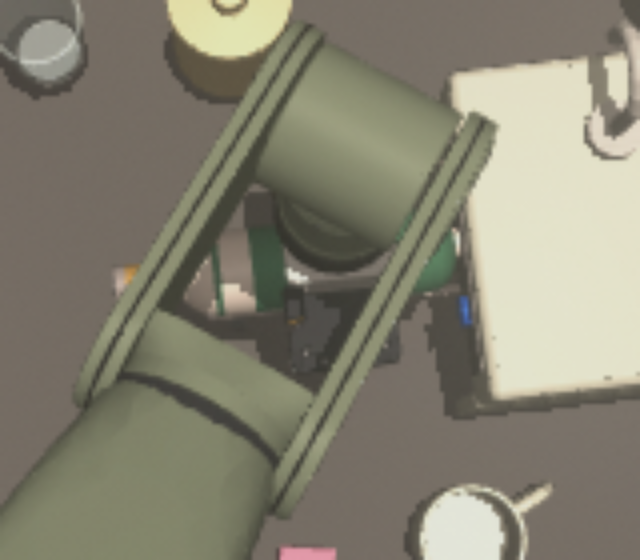

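The cylinder is held level about its middle, clear of the machine (tip at top crop col 113, tail at 457).

```bash
python3 - <<'E'
from h import *
f=dict(np.load("top7.npz"))
t=ray(f,260+113/4,120+278/4,.151);b=ray(f,260+457/4,120+258/4,.151);print(t,b,np.linalg.norm(t-b)); d=(t-b)/np.linalg.norm(t-b); print("mid",b+d*.098,t-d*.146)
E
```

```text
[ 0.55595693 -0.08232141  0.151     ] [ 0.5654114  -0.32560457  0.151     ] 0.24346680745898522
mid [ 0.5616058  -0.22767849  0.151     ] [ 0.5616265  -0.22821128  0.151     ]
```

Emit:
apply_moves(targets="0.05 -0.3 0 0 0.2 0.2 0; 0.1 -0.6 0 0 0 0.2 0; 0.1 -0.8 0 0 0 0.2 0; 0.1 -0.9 0 0 0 0.2 0; 0.1 -0.9 0 0 0 0.2 0; 0.05 -0.9 0 0 0 0.2 0; 0.05 -0.9 0 0 0 0.1 0; 0 -0.9 0 0 0 0 0")

```text
time: 20.08
position: [0.585, 0.0211, 0.317]
tcp_rot: [-3.123, 0.111, 0.053]
wrist_force: [1.0, -0.8, -5.7]
gripper_width: 0.0594
```

```bash
python3 go.py 0.597 0.232 0.15 -2.75
```

```text
t 20.0833 grasp now [0.579 0.024 0.137] yaw -4.0475259746941274 w 0.05937138457922932 F [ 1.013 -0.797 -5.722] q [-0.115  0.322  1.588  0.014  1.267 -0.049]
turn units [-0.147  0.325 -0.219] | shift units now-frame [-0.084 -5.286 -0.243] target-frame [ 0.046 -5.282 -0.325]
```

Emit:
apply_moves(targets="0 -0.8 -0.1 -0.1 0.3 -0.2 0; 0 -0.9 -0.1 0 0 0 0; 0 -0.9 -0.1 0 0 0 0; 0 -0.9 0 0 0 0 0; 0 -0.8 0 0 0 0 0; 0 -0.5 0 0 0 0 0; 0 -0.1 0 0 0 0 0; 0 0 0 0 0 0 0")

```text
time: 20.75
position: [0.5853, 0.2344, 0.3079]
tcp_rot: [-3.137, 0.062, 0.061]
wrist_force: [0.3, -0.4, -5.8]
gripper_width: 0.0591
```

```bash
python3 go.py 0.597 0.232 0.1 -2.75
```

```text
t 20.75 grasp now [0.578 0.235 0.128] yaw -2.2713358293148476 w 0.05906058470390487 F [ 0.286 -0.379 -5.758] q [0.241 0.42  1.473 0.014 1.285 0.276]
turn units [-0.022  0.373  0.079] | shift units now-frame [0.321 0.051 0.685] target-frame [0.295 0.047 0.697]
```

Emit:
apply_moves(targets="0.3 0.05 0 0 0.37 0.08 0; 0.05 0 0 0 0 0 0; 0 0 0.3 0 0 0 0; 0 0 0 0 0 0 0")

```text
time: 21.08
position: [0.5966, 0.2291, 0.2876]
tcp_rot: [3.138, -0.077, -0.022]
wrist_force: [-1.2, -1.1, -7.2]
gripper_width: 0.0594
```

```bash
python3 go.py 0.597 0.232 0.075 -2.75; python3 - <<'E'
from cell import eyes
from h import *
f=eyes.grab_frame("side")
cv2.imwrite("pics/side9.png",cv2.resize(f["pixels"][90:230,190:350,::-1],None,fx=4,fy=4))
f=eyes.grab_frame("top");np.savez("top9.npz",**f)
cv2.imwrite("pics/top9.png",cv2.resize(f["pixels"][120:260,120:280,::-1],None,fx=4,fy=4))
E
```

```text
t 21.0833 grasp now [0.594 0.229 0.108] yaw -2.803438699248719 w 0.05943118885137544 F [-1.236 -1.077 -7.183] q [0.231 0.453 1.472 0.001 1.231 0.28 ]
turn units [ 0.031  0.131 -0.009] | shift units now-frame [ 0.018 -0.076  0.814] target-frame [ 0.007 -0.074  0.815]
```

View pics/side9.png

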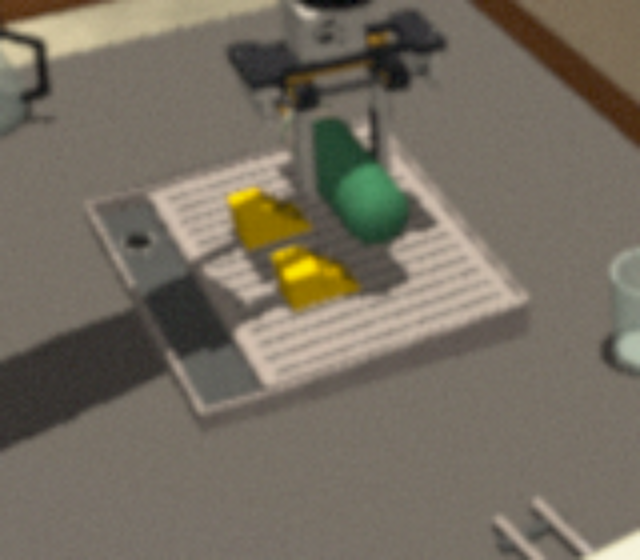

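View pics/top9.png

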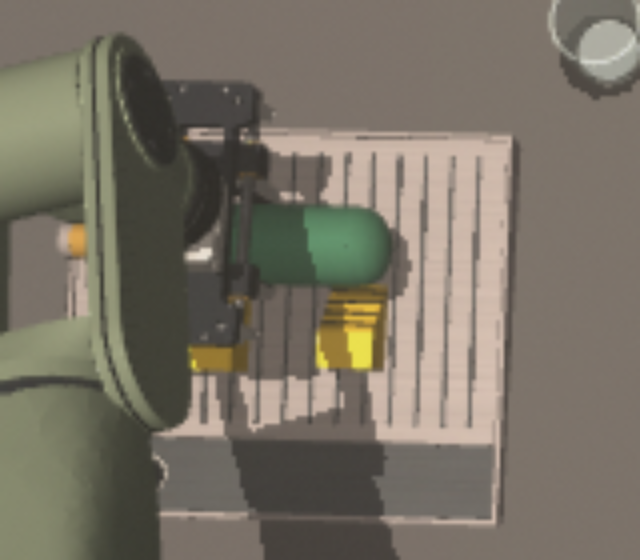

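Chocks level (heels at crop row ~370), the cylinder hangs just uphill of and centred on them. Lowering.

Emit:
apply_moves(targets="0.02 -0.07 0.2 0.03 0.13 0 0; 0 0 0.3 0 0 0 0; 0 0 0.2 0 0 0 0; 0 0 0 0 0 0 0")

```text
time: 21.52
position: [0.5988, 0.2304, 0.2615]
tcp_rot: [-3.139, 0.081, -0.007]
wrist_force: [0.2, 0.6, -5.1]
gripper_width: 0.0591
```

```bash
python3 go.py 0.597 0.232 0.063 -2.75
```

```text
t 21.5167 grasp now [0.6   0.231 0.082] yaw -2.9614710044213095 w 0.05905953032892572 F [ 0.183  0.575 -5.116] q [0.232 0.484 1.487 0.001 1.166 0.284]
turn units [-0.017 -0.04  -0.035] | shift units now-frame [-0.048 -0.038  0.463] target-frame [-0.046 -0.039  0.463]
```

Emit:
apply_moves(targets="-0.05 -0.04 0.15 0 -0.04 -0.03 0; 0 0 0.15 0 0 0 0; 0 0 0.1 0 0 0 0; 0 0 0 0 0 0 0")

```text
time: 21.85
position: [0.5964, 0.2318, 0.2437]
tcp_rot: [-3.139, 0.076, 0.003]
wrist_force: [-1.0, -0.5, -5.3]
gripper_width: 0.0593
```

```bash
python3 go.py 0.597 0.232 0.063 -2.75
```

```text
t 21.85 grasp now [0.596 0.232 0.064] yaw -2.7771551277646767 w 0.05931083181548843 F [-1.024 -0.468 -5.265] q [0.235 0.505 1.498 0.002 1.14  0.283]
turn units [-0.012  0.021 -0.005] | shift units now-frame [ 0.014 -0.005  0.016] target-frame [ 0.014 -0.005  0.016]
```

Emit:
apply_moves(targets="0 0 0.05 0 0 0 0; 0 0 0.04 0 0 0 0")

```text
time: 22.02
position: [0.5969, 0.232, 0.2427]
tcp_rot: [-3.14, 0.076, 0.003]
wrist_force: [-5.5, -2.6, 6.2]
gripper_width: 0.059
```

```bash
python3 go.py 0.597 0.232 0.063 -2.75
```

```text
t 22.0167 grasp now [0.597 0.232 0.063] yaw -2.759388442087794 w 0.05903090596677305 F [-5.493 -2.568  6.223] q [0.235 0.507 1.497 0.002 1.139 0.283]
turn units [-0.01   0.02  -0.002] | shift units now-frame [ 0.003  0.001 -0.008] target-frame [ 0.003  0.001 -0.008]
```

On the deck. Ease the pressure and slide it down-slope against the chocks.

Emit:
apply_moves(targets="-0.08 0 -0.01 0 0 0 0; -0.06 0 0.01 0 0 0 0; 0 0 0 0 0 0 0")

```text
time: 22.27
position: [0.5914, 0.2326, 0.2435]
tcp_rot: [-3.139, 0.076, -0.002]
wrist_force: [0.4, 0.3, -5.8]
gripper_width: 0.0595
```

```bash
python3 go.py 0.587 0.232 0.062 -2.75; python3 - <<'E'
from cell import eyes
from h import *
f=eyes.grab_frame("side")
cv2.imwrite("pics/side10.png",cv2.resize(f["pixels"][100:200,220:330,::-1],None,fx=7,fy=6))
f=eyes.grab_frame("top");np.savez("top10.npz",**f)
cv2.imwrite("pics/top10.png",cv2.resize(f["pixels"][120:260,120:280,::-1],None,fx=4,fy=4))
E
```

```text
t 22.2667 grasp now [0.592 0.233 0.064] yaw -2.7575186233919275 w 0.059545049885211344 F [ 0.383  0.315 -5.816] q [0.238 0.496 1.512 0.002 1.132 0.286]
turn units [-0.02  -0.013 -0.001] | shift units now-frame [-0.11   0.02   0.038] target-frame [-0.11   0.019  0.038]
```

View pics/side10.png

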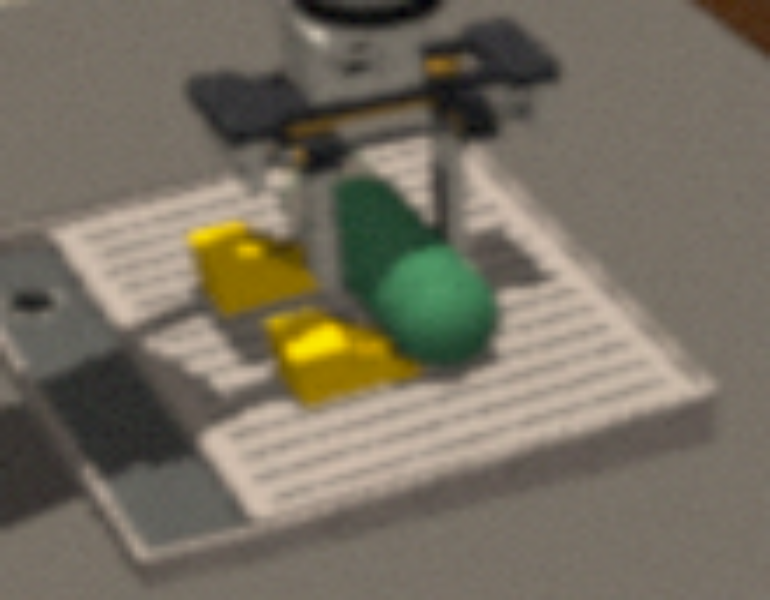

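View pics/top10.png

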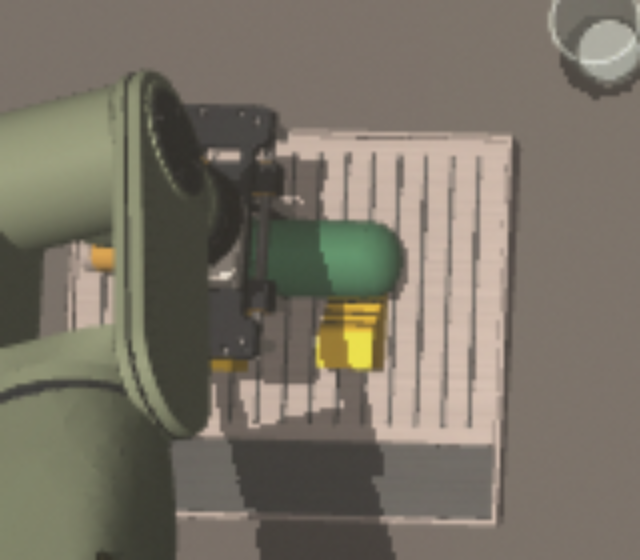

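Emit:
apply_moves(targets="-0.08 0 0.01 0 0 0 0; 0 0 0.03 0 0 0 0")

```text
time: 22.53
position: [0.5885, 0.2327, 0.2421]
tcp_rot: [-3.138, 0.076, -0.003]
wrist_force: [-5.5, -0.2, 5.5]
gripper_width: 0.0596
```

```bash
python3 go.py 0.587 0.232 0.062 -2.75
```

```text
t 22.5333 grasp now [0.589 0.233 0.062] yaw -2.7575505883729288 w 0.059575018333673624 F [-5.512 -0.191  5.501] q [0.24  0.493 1.52  0.002 1.126 0.287]
turn units [-0.022 -0.019 -0.001] | shift units now-frame [-0.037  0.02   0.003] target-frame [-0.037  0.02   0.003]
```

Emit:
apply_moves(targets="-0.06 0 0 0 0 0 0; 0 0 0 0 0 0 0")

```text
time: 22.7
position: [0.5862, 0.233, 0.2423]
tcp_rot: [-3.138, 0.075, -0.006]
wrist_force: [0.5, 0.2, -5.6]
gripper_width: 0.0597
```

```bash
python3 go.py 0.587 0.232 0.062 -2.75; python3 - <<'E'
from cell import eyes
from h import *
f=eyes.grab_frame("side")
cv2.imwrite("pics/side11.png",cv2.resize(f["pixels"][100:200,220:330,::-1],None,fx=7,fy=6))
f=eyes.grab_frame("top");np.savez("top11.npz",**f)
cv2.imwrite("pics/top11.png",cv2.resize(f["pixels"][160:230,150:250,::-1],None,fx=7,fy=7))
E
```

```text
t 22.7 grasp now [0.587 0.233 0.062] yaw -2.7452821351145538 w 0.05967905524708563 F [ 0.453  0.16  -5.634] q [0.241 0.488 1.526 0.002 1.123 0.288]
turn units [-0.024 -0.034  0.001] | shift units now-frame [0.022 0.023 0.007] target-frame [0.022 0.023 0.007]
```

View pics/top11.png

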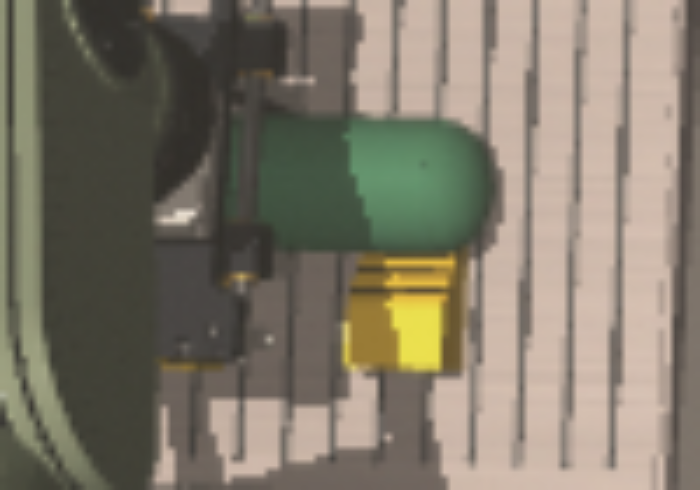

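Emit:
apply_moves(targets="0 0 0.04 0 0 0 0; 0 0 0.02 0 0 0 0")

```text
time: 22.97
position: [0.5866, 0.2329, 0.2421]
tcp_rot: [-3.138, 0.075, -0.005]
wrist_force: [-2.2, -0.8, -2.1]
gripper_width: 0.0595
```

```bash
python3 go.py 0.587 0.232 0.062 -2.75
```

```text
t 22.9667 grasp now [0.587 0.233 0.062] yaw -2.743942853252986 w 0.05950706181735772 F [-2.207 -0.842 -2.093] q [0.241 0.49  1.525 0.001 1.123 0.288]
turn units [-0.022 -0.032  0.001] | shift units now-frame [0.01  0.023 0.002] target-frame [0.01  0.023 0.002]
```

Emit:
apply_moves(targets="0 0 0.03 0 0 0 0; 0 0 0.02 0 0 0 0; 0 0 0.01 0 0 0 0; 0 0 0 0 0 0 0")

```text
time: 23.3
position: [0.5867, 0.233, 0.242]
tcp_rot: [-3.139, 0.075, -0.005]
wrist_force: [-2.1, -0.3, -1.2]
gripper_width: 0.0592
```

```bash
python3 go.py 0.587 0.232 0.062 -2.75
```

```text
t 23.3 grasp now [0.587 0.233 0.062] yaw -2.7459380342701705 w 0.05918158780814344 F [-2.09  -0.307 -1.152] q [0.241 0.49  1.525 0.001 1.123 0.288]
turn units [-0.021 -0.029  0.001] | shift units now-frame [0.009 0.024 0.001] target-frame [0.009 0.024 0.001]
```

Emit:
apply_moves(targets="0 0 0 0 0 0 0.66; 0 0 0 0 0 0 0.66; 0 0 0 0 0 0 0.68; 0 0 0 0 0 0 0.7; 0 0 0 0 0 0 0.74; 0 0 0 0 0 0 0.78; 0 0 0 0 0 0 0.85; 0 0 0 0 0 0 0.95")

```text
time: 23.97
position: [0.5898, 0.2336, 0.2435]
tcp_rot: [-3.135, 0.076, -0.023]
wrist_force: [0.1, 0.5, -1.0]
gripper_width: 0.0835
```

```bash
python3 go.py 0.587 0.232 0.062 -2.75; python3 - <<'E'
from cell import eyes
from h import *
f=eyes.grab_frame("side")
cv2.imwrite("pics/side12.png",cv2.resize(f["pixels"][100:200,220:330,::-1],None,fx=7,fy=6))
f=eyes.grab_frame("top");np.savez("top12.npz",**f)
cv2.imwrite("pics/top12.png",cv2.resize(f["pixels"][160:230,150:250,::-1],None,fx=7,fy=7))
E
```

```text
t 23.9667 grasp now [0.592 0.235 0.064] yaw -2.787950183416628 w 0.08347657825109393 F [ 0.13   0.493 -0.953] q [0.24  0.49  1.52  0.002 1.115 0.288]
turn units [-0.058 -0.139 -0.006] | shift units now-frame [-0.068  0.043  0.037] target-frame [-0.068  0.042  0.038]
```

View pics/side12.png

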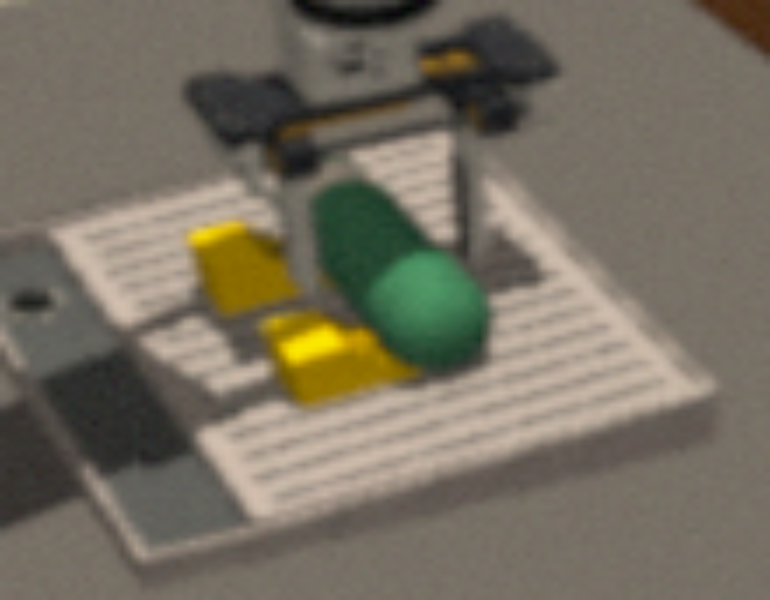

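View pics/top12.png

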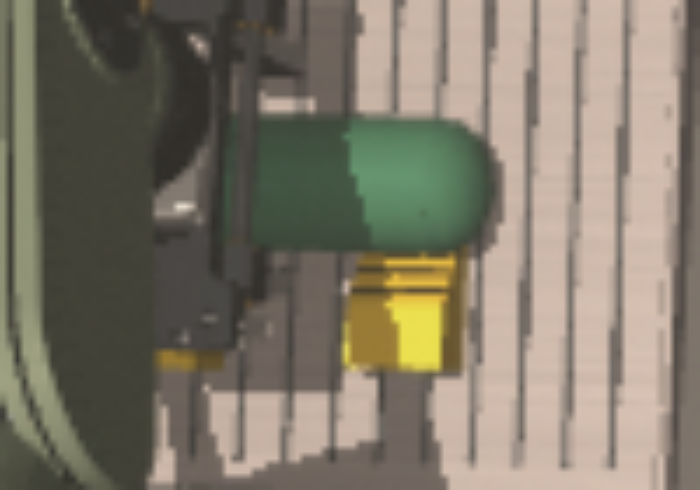

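The cylinder lies against both chocks and did not move on release. Open fully and lift straight away.

Emit:
apply_moves(targets="-0.06 0 0 0 -0.1 0 1; 0 0 0 0 0 0 1; 0 0 -0.2 0 0 0 1; 0 0 -0.5 0 0 0 1; 0 0 -0.7 0 0 0 1; 0 0 -0.8 0 0 0 1; 0 0 -0.8 0 0 0 1; 0 0 -0.8 0 0 0 1")

```text
time: 24.73
position: [0.5835, 0.232, 0.3917]
tcp_rot: [3.14, -0.076, -0.031]
wrist_force: [0.9, -0.1, -0.5]
gripper_width: 0.0939
```

Emit:
apply_moves(targets="0 0.8 -0.3 0 0 0 1; 0 0.9 0 0 0 0 1; 0 0.9 0 0 0 0 1; 0 0.9 0 0 0 0 1; 0 0.9 0 0 0 0 1; 0 0.9 0 0 0 0 1; 0 0.6 0 0 0 0 1; 0 0 0 0 0 0 1")

```text
time: 25.4
position: [0.5739, -0.0098, 0.4244]
tcp_rot: [-3.137, 0.063, -0.022]
wrist_force: [-0.9, 0.7, -1.4]
gripper_width: 0.094
```

```bash
python3 - <<'E'
from cell import eyes
from h import *
import meas
g=eyes.grab_frame("side")
cv2.imwrite("pics/side13.png",g["pixels"][:,:,::-1])
f=eyes.grab_frame("top");np.savez("top13.npz",**f)
cv2.imwrite("pics/top13.png",cv2.resize(f["pixels"][130:260,120:280,::-1],None,fx=4.5,fy=4.5))
meas.run(f,g)
P=cloud(f);hsv=cv2.cvtColor(f["pixels"],cv2.COLOR_RGB2HSV)
m=(P[...,0]>.53)&(P[...,0]<.66)&(P[...,1]>.08)&(P[...,1]<.42)&(P[...,2]>.065)&(P[...,2]<.1)
print("barrel rect",cv2.minAreaRect(P[m][:,:2].astype(np.float32)*1000),np.nanpercentile(P[m][:,2],98))
E
```

```text
drainer corners [0.7048 0.3985] [0.6883 0.0539] [0.3845 0.069 ] [0.4016 0.4112]
len 0.30378813147482486 w 0.3449821302768728 0.3426193296032989
yaw -2.627233170727496 -2.7497158301219216 -2.853129228604938
origin [0.5528 0.2328]
top yellow [143 182  11   6  64] c [148.1562 184.5   ] zmax [0.0689 0.0721]
   top mean [0.5916 0.3529 0.0685] 63
   rect mm ((591.8260498046875, 353.7674255371094), (32.580135345458984, 16.35137176513672), 89.11166381835938)
top yellow [164 196   9  16 104] c [167.9135 203.5577] zmax [0.056 0.061]
   top mean [0.5335 0.2963 0.0547] 104
   rect mm ((534.4083862304688, 296.7940673828125), (21.481037139892578, 48.5367546081543), 88.66956329345703)
top yellow [199 197  16  16 217] c [206.6129 204.235 ] zmax [0.0564 0.0606]
   top mean [0.5291 0.1769 0.055 ] 217
   rect mm ((528.89111328125, 176.8546905517578), (43.9073371887207, 48.39488983154297), 88.66968536376953)
side yellow [352 124  21  17  71] c [361.4648 130.7746] zmax [-0.6906 -0.6695]
side yellow [247 137  33  30 445] c [261.5124 151.7011] zmax [0.0456 0.0604]
   top mean [0.5272 0.2193 0.0483] 368
side yellow [384 150  24  22 102] c [396.2353 160.5392] zmax [-0.6953 -0.6659]
side yellow [ 34 183  29  48 183] c [ 48.1311 207.224 ] zmax [0.1009 0.1759]
   top mean [-0.1426  0.1785  0.113 ] 158
side yellow [577 310  14  17 114] c [582.9561 319.6491] zmax [-0.7007 -0.6719]
side yellow [588 323  19  13 104] c [596.2212 329.2019] zmax [-0.6895 -0.6667]
side yellow [603 337  18  15  82] c [609.878  344.7439] zmax [-0.7151 -0.6722]
side yellow [621 350  15  21  90] c [627.5333 357.0333] zmax [-0.6967 -0.6691]
side yellow [423 358  11  13  78] c [427.8462 363.8718] zmax [0.0269 0.03  ]
barrel rect ((587.6119995117188, 258.54962158203125), (241.1844024658203, 56.48896026611328), 87.66992950439453) 0.0887589977482806
```

View pics/top13.png

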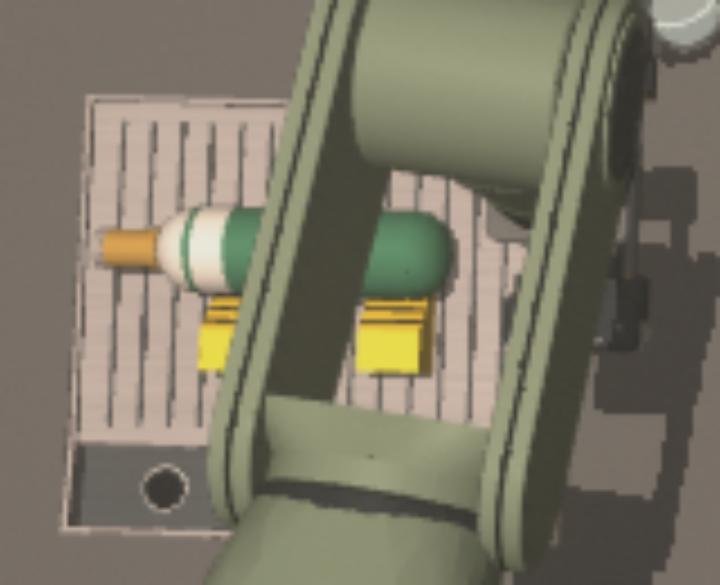

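View pics/side13.png

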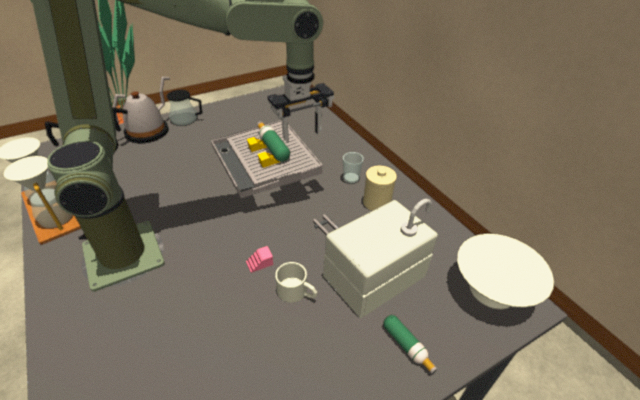

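The cylinder lies across the slope against both ramps (tail at crop 450,255, chocks at 215 and 395); the bystanders look unmoved. Handing in.

```bash
python3 -c "
from cell import workorder
print(workorder.finish_job())"
```

```text
the job is handed in; nothing more can be done
None
```

The job is handed in, at about 25.5 s of the 72 s allowed. No verdict was reported, so what follows rests on my own camera and force checks.

**What I did**
- Stood both yellow chocks on the deck, thin edges uphill, about 108 mm apart.
- Drew the cylinder about 117 mm out by its neck and let it rest on its rails, its middle about 178 mm in front of the machine's centre.
- Took it again round the middle of the barrel, lowered it to the deck, slid it down against both ramps and let go.

**What the last pictures showed**
- **Cylinder:** it lies across the slope, within about 1° of square. Its middle is about 51 mm and 57 mm from the two chocks. It did not shift between the picture just before release and the one just after.
- **Bystanders:** the glass, mug and canister look unmoved in the side view. I did not measure them again.

**Checks that were weaker**
- In the last top view the arm hid parts of both chocks. I judged contact with the chocks from the pictures and the measured barrel position, not from a force reading on each chock.
- My first attempts at colour-masking the barrel failed. I found its middle from the neck grip and the outline ends, and these agreed within about 4 mm.

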